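# Snap ring onto a spice carousel

### The job

The tray of the spice carousel is back on its spindle and only the snap ring that keeps it there is missing: it is loaded on the circlip pliers that hang on the hook stand. Lift the pliers up and off the hook, squeeze their handles so that the ring is spread, slide the ring down over the spindle until it is level with the groove, and finish while still holding it there, upright, spread and clear of the spindle and the tray hub, so that I can check that the tray turns before it snaps in. Be gentle with the carousel, and leave the spice jars on the tray and the other things around as they are.

Things in the scene. Friction and masses are not known exactly. Their poses are not given: they have to be found in the camera images.
- pliers_grip (a point): circlip pliers hanging upright, jaws down: point midway between their two rubber handles at the height to grip. Own axes: z up along the pliers, y the line along which the handles close, x square to the pliers. Handles 14 mm thick in x, rubber from 33 mm below to 25 mm above; across their outer faces here 64 mm when free (leaning 0.17 rad apart at the top), 40 mm at the stop (parallel)
- ring_centre (a point): centre of the flat steel snap ring, which sits level on the pins of the jaws and cannot come off; fixed 20 mm toward own -x of pliers_grip and 118 mm below it, same axes. 3 mm thick (this point is half-way). Spread fully its hole is a 36 mm circle, outside 45 mm; free, its hole is about 25 mm across, too small for the spindle
- hang_loop (a point): top of the wire loop between the handles by which the pliers hang on the hook; 18 mm below pliers_grip. Wire 3.6 mm, loop 14 mm wide, open for 35 mm below its top
- hook_rest (a point): where the loop hangs on the hook of a fixed stand (92 mm round wooden foot 16 mm high, 7 mm rod, nothing over 17 mm above this point). Own axes: the arm comes from +x (post 75 mm away); the tip points to -x, 18 mm past this point and turned up 10 mm. Raise the loop 15 to 25 mm, then take it away toward -x
- groove (a point): middle of the groove in the carousel's upright fixed spindle, on its axis. Spindle 28 mm diameter, groove 24 mm and 8 mm high; the spindle goes on 28 mm above this point, the last 7 mm narrowing to 18 mm. The tray hub (48 mm) ends 6 mm below this point; the tray (224 mm, turns freely) has its top 16 mm below, its rim 7 mm below
- handle_left (a joint): squeeze of the pliers' handles (each turns by this angle): 0 free, 0.17 rad at the stop, ring fully spread
- spice_jar_1: spice jar with red lid, 45 mm diameter, 106 mm tall, standing on the far half of the tray; origin under its centre
- spice_jar_2: spice jar with yellow lid, 43 mm diameter, 102 mm tall, standing on the far half of the tray; origin under its centre
- pepper_mill: dark wooden pepper mill, 58 mm diameter, 170 mm tall, standing on the worktop; origin under its centre
- bean_tin: food tin, 57 mm diameter, 72 mm tall, on the worktop; origin under its centre
- white_mug: white mug, 77 mm diameter, 89 mm tall, on the worktop; origin under its centre
- pliers: the same pliers with handles and ring, 0.2 kg, 150 mm tall, lowest point 122 mm below pliers_grip; origin at the pivot, 68 mm below pliers_grip, same axes. A spring holds the handles apart: each needs about 4 N to begin and 10 N at the stop, more does no harm. Squeezing spreads jaws and ring; let go, the ring closes
- hook_stand: the fixed hook stand; origin under its foot; hook_rest lies 45 mm toward own -x and 145 mm up; the post at 30 mm toward +x
- spice_carousel: the fixed carousel, tray included; origin under its centre, 52 mm below groove

How it is judged:
By the outcome, as a careful person would: the job done as asked, in the order asked, and still so for the second after the job is handed in, while the arm keeps its last pose, push and grip.
It also fails if it takes over 42 s, if anything falls off the work surface, if the arm or the gripper's body presses on something with over 40 N, if the wrist force passes 120 N, or if a joint passes its speed limit or range.

### The arm

A 6-joint arm with a two-finger parallel gripper is mounted at the origin on a cart in front of the work surface, level with it; the furniture and walls round the work are solid. World frame = base frame: x ahead of the robot, y to its left, z up, the work surface at z = 0. Lengths are in m, angles in rad, forces in N, time in s.
With the tool pointing down it reaches from about 0.35 to 0.85 m from the base axis. Payload 8.1 kg.
Tool frame: the origin (TCP) lies midway between the tips of the shut fingers; the grasp point (between the pads) lies manip.tcp_to_grasp behind it (manip.tcp_to_grasp is the distance from the TCP to the grasp point, in m); x points along the fingers, y is the direction in which the jaws open and shut, and the axes are right-handed (so a half turn about x gives the same grasp; the last joint's range is limited). The gripper opens to 85 mm and grips with 20 to 120 N. Pads are 22 mm wide; open, the fingers measure 114 mm over their backs; the gripper's body (76 mm by 85 mm) begins 54 mm behind the grasp point. The pads swing forward as they close: fully open they stand 13 mm farther back than shut.
Start: joints at [1.251, 0.13, 1.488, -0, 1.523, -0.085], TCP at [0.14, 0.584, 0.231] pointing down, gripper open.
Joint ranges: [-2.96, 2.96], [-0.89, 2.26], [0.02, 2.5], [-1.34, 4.48], [0, 2.73], [-2.66, 2.66]. Speed limits (rad/s): [2.39, 2.39, 2.79, 3.14, 3.14, 3.14].

### API

Orientations are given as a unit quaternion [w, x, y, z].
In Python, from station import manip gives the robot as it stands.
- The arm moves only by the tool jog_arm, never from a script. Its argument "motion" is a list of rows, each an object with "dp": the shift along the tool's x, y, z in units of 1 m (1.0 is 1 m), a list of three; "yaw": the turn about the tool's x in units of 8 degrees (1.0 is 8 degrees); "claw": the opening, from 0 (shut) to 1 (fully open). In form: [{"dp": [dx, dy, dz], "yaw": yaw, "claw": claw}, ...]. A call has exactly 10 rows; each row shifts and turns the pose as measured when the row begins, along the tool's axes as they then stand; what a row does not reach is not made up. A row lasts 1/8 s, in which the tool goes at most 62.5 mm and 10.7 degrees, less where a joint would pass 70% of its speed; a pose out of reach is approached as far as the arm can. A call with a number of a shift or a turn outside -1 to 1 is refused whole. A call with a gripper value outside its range is refused whole. The fingers move at their own pace and stop on an object; "grip_force" is the grip in N (left out, the last holds). Time passes only in rows, so rows that do not move let the fingers close, or fill a call up. It gives the time, the measured TCP pose, the force and the opening at its end, in the units of the state.
- manip.get_state(): the state, without advancing time (a new reading comes with each control period).
- manip.camera(name): name is "scene" or "top" or "wrist"; returns the picture (480x640x3 uint8, blue, green, red); there is no depth.
- manip.camera_params(name): a dict with "K" (3x3 intrinsics, pixels), "k1" (the pictures are not rectified: a ray, as slopes to the right and down, at radius r is drawn at 1 + k1 r^2 times it, then the intrinsics apply), "rvec" (rotation vector, rad) and "tvec" (3), from world to camera coordinates, as OpenCV has them. Camera axes: x right, y down, z forward; pixel columns grow to the right and rows downward; lengths in m; the calibration is good to about 2 mm. A picture is of the moment at which its call begins: read the wrist's pose just before it. camera_params takes no time and is no camera call; for the wrist camera it gives the pose at the moment of the call.
- manip.hand_in(): hands the job in, once; it reports no verdict.
Trained networks look in the newest picture that a camera, given by its name, has taken for a name from the list of things; names that differ only in an ending like _2 or _b are one class to them, and where a whole thing is asked for, a point or a joint stands for the part that bears it (a point fixed in the world has none). Each returns a list of dicts, best first, with "p" (0 to 1); they miss things now and then, are a little off and sometimes report something else, mostly with a low value. They report only what shows in the picture. A call takes as long as a camera call.
- manip.outline_of(camera, name): "region" (480x640 bool, what is visible of it) and "box" ([left, top, right, bottom] in pixels, round what is visible of it).
- manip.pinpoint(camera, name): "position" ([column, row] in pixels: a listed point, or the origin of a listed thing).
The state is a dict: "t": time; "joints": joint angles; "qd": joint speeds; "tau": joint torques, N m; "eef_pos": TCP position; "orientation": TCP orientation; "force": force on the tool from outside, world axes, zero at the start; "moment": the same for the moment, N m; "opening": finger opening in m.
Only numpy, scipy, OpenCV 4.12 (cv2) and the standard library are available. Lean on these libraries where they do the work, as an engineer would, in place of code of your own. Each camera call takes 0.05 s, during which the arm holds its last target.

## Working session

There is one attempt and no reset: what is moved stays moved. The work goes in short steps, Python scripts to look and compute and a tool call to move; the robot and the scene stay as the last step left them, time stands still between calls to the robot, and variables do not carry over. Pictures are saved under pics/ and viewed, and the job is handed in when it is done.

Besides the shell and the picture viewer there is one more tool, called after "Request:" as name(argument=value, ...) on one line, values as JSON. jog_arm: Moves the arm, as the interface text tells. Its arguments: {"type":"object","properties":{"motion":{"type":"array","items":{"type":"object","properties":{"dp":{"type":"array","items":{"type":"number"}},"yaw":{"type":"number"},"claw":{"type":"number"}}}},"grip_force":{"type":"number"}},"required":["motion"]}

```bash
ls; mkdir -p pics; python3 - <<'E'
from station import manip
import cv2
s=manip.get_state()
for k,v in s.items(): print(k,v)
print(manip.tcp_to_grasp)
for n in ["scene","top","wrist"]:
    im=manip.camera(n); cv2.imwrite(f"pics/{n}0.png",im); print(n,manip.camera_params(n))
E
```

```text
pics
t 0.0
joints [ 1.25057705e+00  1.31162149e-01  1.48927417e+00 -3.22703999e-05
  1.52298520e+00 -8.53817138e-02]
qd [ 5.49020069e-04 -8.18904697e-04 -2.61627731e-04 -2.28775256e-04
  7.46523548e-04 -3.04715326e-05]
tau [ 1.97260670e-03 -5.69417453e+01 -5.00538719e+01 -1.43492643e-04
  1.51829881e-02 -3.48554261e-05]
eef_pos [0.13941865 0.58301934 0.23024664]
orientation [ 0.70211858  0.08220073  0.70235672 -0.08347202]
force [-0.48079076  0.17246169  0.27011967]
moment [ 0.00842734 -0.05715261 -0.0771615 ]
opening 0.08552501183073095
0.0187
scene {'K': array([[549.60402239,   0.        , 320.14665634],
       [  0.        , 549.60402239, 234.19262195],
       [  0.        ,   0.        ,   1.        ]]), 'k1': -0.12514673181374888, 'rvec': array([ 0.04184315,  2.86956207, -1.21331852]), 'tvec': array([0.57988616, 0.10935089, 1.64692973])}
top {'K': array([[482.37649613,   0.        , 321.57349994],
       [  0.        , 482.37649613, 238.60234481],
       [  0.        ,   0.        ,   1.        ]]), 'k1': -0.06259569795641119, 'rvec': array([ 1.74793131, -2.38222505,  0.32535572]), 'tvec': array([0.1062315 , 0.57797091, 1.25004352])}
wrist {'K': array([[380.80080698,   0.        , 317.41508757],
       [  0.        , 380.80080698, 232.55440058],
       [  0.        ,   0.        ,   1.        ]]), 'k1': -0.08300148165032585, 'rvec': array([-2.28067322, -1.79925359, -0.2590279 ]), 'tvec': array([-0.60052752, -0.03580723,  0.37754425])}
```

View pics/scene0.png

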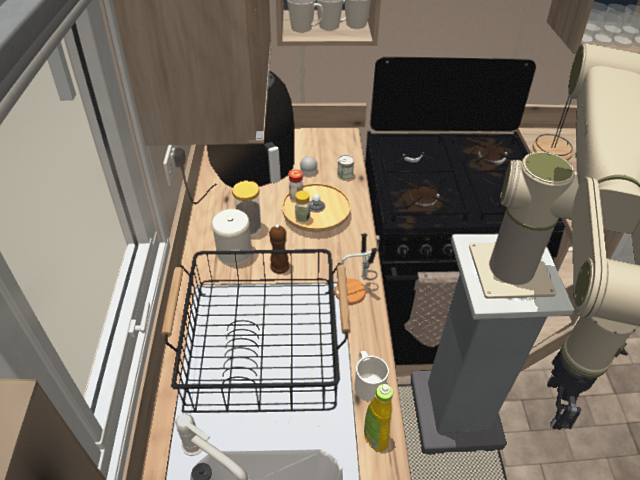

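View pics/top0.png

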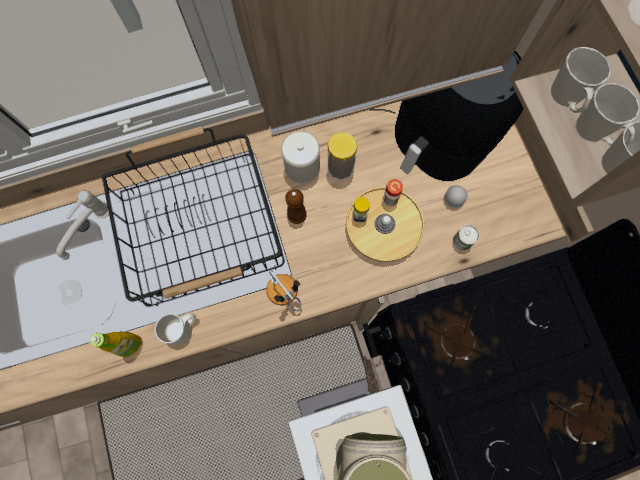

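View pics/wrist0.png

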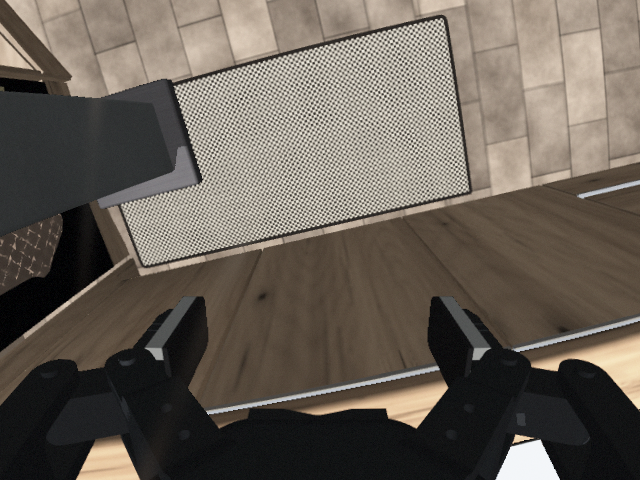

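```bash
cat > h.py <<'E'
from station import manip
import cv2, numpy as np
from scipy.spatial.transform import Rotation as R
from scipy.optimize import least_squares
def cp(n):
    c=manip.camera_params(n); return c
def dist(c): return np.array([c['k1'],0,0,0,0.])
def proj(c,P):
    P=np.atleast_2d(np.array(P,float)); p,_=cv2.projectPoints(P,np.array(c['rvec']),np.array(c['tvec']),c['K'],dist(c)); return p[:,0]
def ray(c,px):
    u=cv2.undistortPoints(np.array([[px]],float),c['K'],dist(c))[0,0]
    Rm=cv2.Rodrigues(np.array(c['rvec']))[0]; o=-Rm.T@np.array(c['tvec']); d=Rm.T@np.array([u[0],u[1],1]); return o,d/np.linalg.norm(d)
def tri(obs):
    A=np.zeros((3,3));b=np.zeros(3)
    for c,px in obs:
        o,d=ray(c,px);M=np.eye(3)-np.outer(d,d);A+=M;b+=M@o
    X=np.linalg.solve(A,b)
    return X,[np.linalg.norm(proj(c,X)[0]-px).round(1) for c,px in obs]
def atz(c,px,z):
    o,d=ray(c,px); return o+d*(z-o[2])/d[2]
E
python3 - <<'E'
from h import *
C={n:cp(n) for n in ["scene","top","wrist"]}
for n in ["scene","top","wrist"]:
    manip.camera(n)
    for t in ["pliers_grip","ring_centre","hang_loop","hook_rest","groove","hook_stand","spice_carousel"]:
        r=manip.pinpoint(n,t); print(n,t,[(np.round(x['position'],1).tolist(),round(x['p'],2)) for x in r[:2]])
print(manip.get_state()['t'])
E
```

```text
scene pliers_grip [([368.8, 245.1], 0.9)]
scene ring_centre [([367.0, 277.5], 0.72)]
scene hang_loop [([368.4, 247.3], 0.71), ([344.3, 176.8], 0.56)]
scene hook_rest [([366.5, 258.3], 0.77)]
scene groove []
scene hook_stand [([347.8, 294.5], 0.77)]
scene spice_carousel [([312.3, 214.9], 0.59)]
top pliers_grip [([287.3, 285.9], 0.75)]
top ring_centre [([298.1, 302.2], 0.54), ([287.2, 291.6], 0.18)]
top hang_loop [([285.4, 294.1], 0.46)]
top hook_rest [([285.9, 289.5], 0.61)]
top groove [([389.5, 220.2], 0.84), ([284.6, 292.4], 0.31)]
top hook_stand [([281.7, 288.0], 0.61), ([185.6, 330.3], 0.55)]
top spice_carousel [([384.9, 229.6], 0.88), ([286.0, 296.4], 0.36)]
wrist pliers_grip []
wrist ring_centre []
wrist hang_loop []
wrist hook_rest []
wrist groove []
wrist hook_stand []
wrist spice_carousel []
1.35
```

```bash
python3 - <<'E'
from h import *
C={n:cp(n) for n in ["scene","top"]}
o={'grip':([368.8,245.1],[287.3,285.9]),'ring':([367,277.5],[298.1,302.2]),'loop':([368.4,247.3],[285.4,294.1]),'hookrest':([366.5,258.3],[285.9,289.5]),'stand':([347.8,294.5],[281.7,288]),'car':([312.3,214.9],[384.9,229.6])}
for k,(a,b) in o.items():
    X,e=tri([(C['scene'],a),(C['top'],b)]); print(k,X.round(4),e)
print('stand z0',atz(C['scene'],[347.8,294.5],0),atz(C['top'],[281.7,288],0))
print('car z0',atz(C['scene'],[312.3,214.9],0),atz(C['top'],[384.9,229.6],0), atz(C['top'],[389.5,220.2],.052))
for n in C: print(n,proj(C[n],[[0.14,.584,.231],[0,0,0],[.5,0,0],[.35,.2,0]]).round(0).tolist(), ray(C[n],[320,240])[0])
for n,b in [("scene",(300,150,440,320)),("top",(230,170,450,330))]:
    im=cv2.imread(f"pics/{n}0.png"); x0,y0,x1,y1=b; c=im[y0:y1,x0:x1]; f=min(800/c.shape[1],600/c.shape[0]); cv2.imwrite(f"pics/{n}0z.png",cv2.resize(c,None,fx=f,fy=f,interpolation=cv2.INTER_CUBIC)); print(f)
E
```

```text
grip [0.4601 0.0552 0.1777] [np.float64(2.3), np.float64(2.4)]
ring [0.4446 0.0401 0.0251] [np.float64(0.7), np.float64(0.7)]
loop [0.4522 0.0625 0.1718] [np.float64(1.4), np.float64(1.5)]
hookrest [0.4623 0.0618 0.1326] [np.float64(1.7), np.float64(1.8)]
stand [ 0.5021  0.074  -0.0084] [np.float64(0.3), np.float64(0.3)]
car [ 0.5882 -0.2712 -0.0143] [np.float64(2.8), np.float64(3.1)]
stand z0 [0.50379362 0.08049368 0.        ] [0.49966116 0.07399451 0.        ]
car z0 [ 0.59712087 -0.26105081  0.        ] [ 0.57539062 -0.26478582  0.        ] [ 0.58482041 -0.27548422  0.052     ]
scene [[551.0, 410.0], [511.0, 270.0], [347.0, 274.0], [407.0, 327.0]] [0.63420009 1.08419842 1.21774674]
top [[96.0, 492.0], [362.0, 459.0], [306.0, 280.0], [253.0, 352.0]] [0.23369362 0.0280635  1.36108193]
3.5294117647058822
3.6363636363636362
```

View pics/scene0z.png

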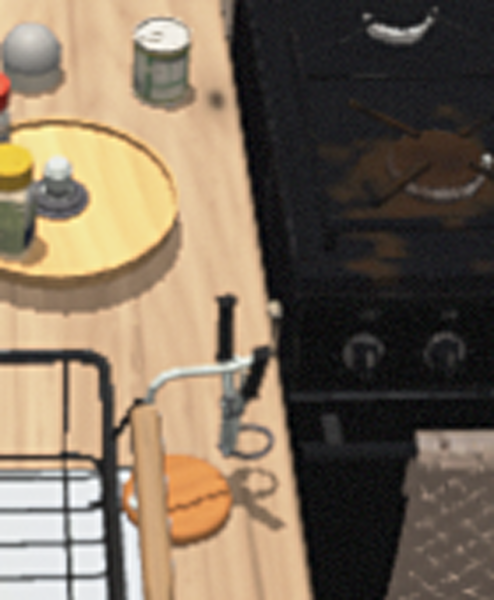

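View pics/top0z.png

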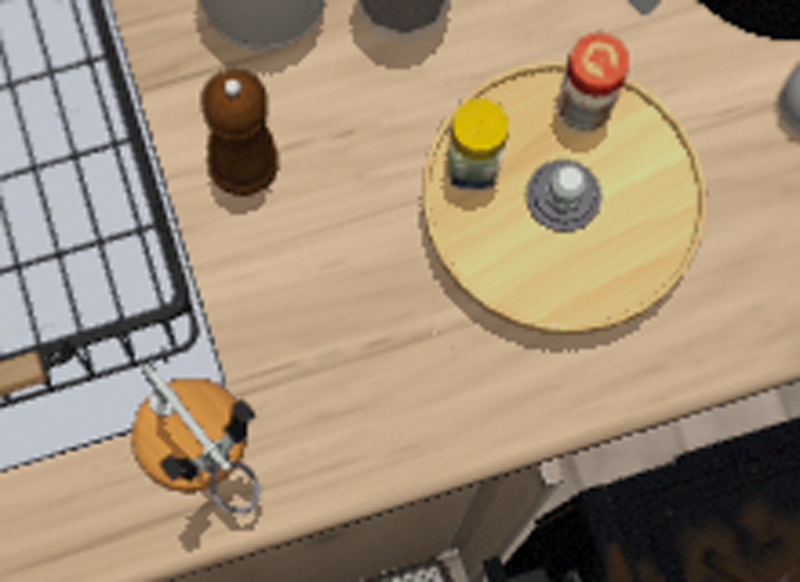

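```bash
python3 - <<'E'
from h import *
c=cp('top'); S=cp('scene')
f=3.63636
z=lambda u,v:[230+u/f,170+v/f]
a=atz(c,z(180,467),.186);b=atz(c,z(240,415),.186)
print('handles',a,b,(a+b)/2,np.degrees(np.arctan2(*(b-a)[[1,0]])))
p=atz(c,z(150,370),.145);q=atz(c,z(232,462),.145);print('hook',p,q,np.degrees(np.arctan2(*(q-p)[[1,0]])))
print('ring',atz(c,z(236,489),.045)); print('foot top',atz(c,z(190,434),.016))
print('hub',atz(c,z(564,195),.046),'tip',atz(c,z(567,180),.08))
g=3.52941; zs=lambda u,v:[300+u/g,150+v/g]
print('S hub',atz(S,zs(60,198),.046),'tip',atz(S,zs(57,163),.08),'ring',atz(S,zs(249,440),.045),'foot',atz(S,zs(178,497),.016))
print('S handles',atz(S,zs(228,297),.188),atz(S,zs(262,348),.188))
for n,(u,v) in dict(j1=(597,55),j2=(480,125)).items(): print(n,atz(c,z(u,v),.14))
s=manip.get_state(); w=cp('wrist')
Rt=R.from_quat(np.roll(s['orientation'],-1)).as_matrix(); o,d=ray(w,[317.4,232.5]); print('cam in tool',Rt.T@(o-s['eef_pos']),Rt.T@d); print(Rt)
E
```

```text
handles [0.44009856 0.08007461 0.186     ] [0.46202348 0.03129286 0.186     ] [0.45106102 0.05568373 0.186     ] -65.7984992705334
hook [0.52004089 0.08303673 0.145     ] [0.43980553 0.04624262 0.145     ] -155.364890911996
ring [0.43625092 0.05069224 0.045     ]
foot top [0.4923711  0.07304537 0.016     ]
hub [ 0.58051551 -0.2613946   0.046     ] tip [ 0.5822528  -0.26014709  0.08      ]
S hub [ 0.58229887 -0.25229572  0.046     ] tip [ 0.58505223 -0.26170623  0.08      ] ring [0.43838636 0.04613896 0.045     ] foot [0.49705647 0.08033711 0.016     ]
S handles [0.46374975 0.02672011 0.188     ] [0.44340949 0.08167511 0.188     ]
j1 [ 0.65189513 -0.30103118  0.14      ]
j2 [ 0.62556129 -0.19960912  0.14      ]
cam in tool [-0.14146957  0.00096124 -0.07224869] [9.59205783e-01 7.25636326e-04 2.82707868e-01]
[[ 3.22967797e-05  2.32620895e-01  9.72567488e-01]
 [ 1.72787325e-05  9.72567488e-01 -2.32620895e-01]
 [-9.99999999e-01  2.43176392e-05  2.73914037e-05]]
```

```bash
cat >> h.py <<'E'
import json
def tool(s): return R.from_quat(np.roll(s['orientation'],-1)).as_matrix()
def az(s):
    T=tool(s); return np.degrees(np.arctan2(T[1,2],T[0,2]))
def plan(target, azt, n, npad=0, claw=1, s=None, spin=None):
    """tool-z azimuth target deg; shift rows assume each row done fully"""
    s=s or manip.get_state(); p=np.array(s['eef_pos']); a=az(s); da=(azt-a+180)%360-180
    if spin is not None: da=spin
    d=(np.array(target)-p)/n
    rows=[]
    for i in range(n):
        ai=np.radians(a+da*i/n)  # tool z az at row start; tool x down; y = az+90
        z=np.array([np.cos(ai),np.sin(ai),0]); y=np.array([-np.sin(ai),np.cos(ai),0])
        rows.append(dict(dp=[round(-d[2],4),round(float(d@y),4),round(float(d@z),4)],yaw=round(-da/n/8,3),claw=claw))
    print('p',p.round(4),'az',a.round(2),'tilt',tool(s)[:,0].round(4),'t',s['t']); print(json.dumps(rows))
E
python3 -c "
from h import *
plan([.46,.055,.29],24.5,13)"
```

```text
p [0.1396 0.5836 0.2313] az -13.45 tilt [ 0.  0. -1.] t 1.35
[{"dp": [-0.0045, -0.0338, 0.0334], "yaw": -0.365, "claw": 1}, {"dp": [-0.0045, -0.0355, 0.0317], "yaw": -0.365, "claw": 1}, {"dp": [-0.0045, -0.037, 0.0298], "yaw": -0.365, "claw": 1}, {"dp": [-0.0045, -0.0385, 0.0279], "yaw": -0.365, "claw": 1}, {"dp": [-0.0045, -0.0399, 0.0259], "yaw": -0.365, "claw": 1}, {"dp": [-0.0045, -0.0411, 0.0238], "yaw": -0.365, "claw": 1}, {"dp": [-0.0045, -0.0423, 0.0217], "yaw": -0.365, "claw": 1}, {"dp": [-0.0045, -0.0434, 0.0195], "yaw": -0.365, "claw": 1}, {"dp": [-0.0045, -0.0443, 0.0173], "yaw": -0.365, "claw": 1}, {"dp": [-0.0045, -0.0451, 0.015], "yaw": -0.365, "claw": 1}, {"dp": [-0.0045, -0.0458, 0.0127], "yaw": -0.365, "claw": 1}, {"dp": [-0.0045, -0.0464, 0.0103], "yaw": -0.365, "claw": 1}, {"dp": [-0.0045, -0.0469, 0.008], "yaw": -0.365, "claw": 1}]
```

Request:
jog_arm(motion=[{"dp":[-0.006,-0.034,0.033],"yaw":-0.36,"claw":1},{"dp":[-0.006,-0.035,0.032],"yaw":-0.36,"claw":1},{"dp":[-0.006,-0.037,0.03],"yaw":-0.36,"claw":1},{"dp":[-0.006,-0.038,0.028],"yaw":-0.36,"claw":1},{"dp":[-0.006,-0.04,0.026],"yaw":-0.36,"claw":1},{"dp":[-0.006,-0.041,0.024],"yaw":-0.36,"claw":1},{"dp":[-0.006,-0.042,0.022],"yaw":-0.36,"claw":1},{"dp":[-0.006,-0.043,0.02],"yaw":-0.36,"claw":1},{"dp":[-0.006,-0.044,0.017],"yaw":-0.36,"claw":1},{"dp":[-0.006,-0.045,0.015],"yaw":-0.36,"claw":1}])

```text
t: 2.6
eef_pos: [0.3943, 0.17, 0.2934]
orientation: [0.701, -0.102, 0.698, 0.103]
force: [1.2, -0.5, -0.4]
opening: 0.0855
```

```bash
python3 -c "
from h import *
print(manip.get_state()['joints'])
plan([.46,.055,.28],24.5,6)"
```

```text
[ 2.87669490e-01 -3.65662793e-01  1.83394241e+00 -1.47432756e-04
  1.66927837e+00 -1.57380095e+00]
p [0.3943 0.17   0.2934] az 16.65 tilt [ 0.0039  0.001  -1.    ] t 2.6
[{"dp": [0.0022, -0.0215, 0.005], "yaw": -0.163, "claw": 1}, {"dp": [0.0022, -0.0216, 0.0045], "yaw": -0.163, "claw": 1}, {"dp": [0.0022, -0.0217, 0.004], "yaw": -0.163, "claw": 1}, {"dp": [0.0022, -0.0218, 0.0035], "yaw": -0.163, "claw": 1}, {"dp": [0.0022, -0.0219, 0.003], "yaw": -0.163, "claw": 1}, {"dp": [0.0022, -0.0219, 0.0025], "yaw": -0.163, "claw": 1}]
```

Request:
jog_arm(motion=[{"dp":[0.002,-0.022,0.005],"yaw":-0.17,"claw":1},{"dp":[0.002,-0.022,0.004],"yaw":-0.17,"claw":1},{"dp":[0.002,-0.022,0.004],"yaw":-0.17,"claw":1},{"dp":[0.002,-0.022,0.003],"yaw":-0.17,"claw":1},{"dp":[0.002,-0.022,0.003],"yaw":-0.16,"claw":1},{"dp":[0.002,-0.016,0.002],"yaw":-0.16,"claw":1},{"dp":[0,0,0],"yaw":0,"claw":1},{"dp":[0,0,0],"yaw":0,"claw":1},{"dp":[0,0,0],"yaw":0,"claw":1},{"dp":[0,0,0],"yaw":0,"claw":1}])

```text
t: 3.85
eef_pos: [0.4598, 0.0528, 0.2835]
orientation: [0.694, -0.151, 0.688, 0.151]
force: [-0.1, -0.8, 0.7]
opening: 0.0853
```

```bash
python3 - <<'E'
from h import *
s=manip.get_state(); w=cp('wrist'); im=manip.camera('wrist'); cv2.imwrite('pics/w1.png',im)
for t in ["pliers_grip","ring_centre","hang_loop","hook_rest","hook_stand"]:
    r=manip.pinpoint('wrist',t); print(t,[(np.round(x['position'],1).tolist(),round(x['p'],2)) for x in r[:2]])
print(s['eef_pos'],az(s),s['force'],s['t'])
zz={'pliers_grip':.163,'ring_centre':.045,'hang_loop':.145,'hook_rest':.145}
for k,z in zz.items():
    r=manip.pinpoint('wrist',k)
    if r: print(k,atz(w,r[0]['position'],z).round(4))
E
```

```text
pliers_grip [([327.2, 220.3], 0.61)]
ring_centre [([325.8, 178.3], 0.8), ([48.6, 234.0], 0.74)]
hang_loop [([326.0, 217.9], 0.78)]
hook_rest [([328.5, 216.9], 0.69), ([49.6, 233.5], 0.34)]
hook_stand [([320.9, 221.4], 0.63)]
[0.45984411 0.05281434 0.28350872] 24.59745128579559 [-0.05206626 -0.7760437   0.71142797] 3.85
pliers_grip [0.4545 0.059  0.163 ]
ring_centre [0.4433 0.0554 0.045 ]
hang_loop [0.4574 0.0598 0.145 ]
hook_rest [0.4559 0.0612 0.145 ]
```

View pics/w1.png

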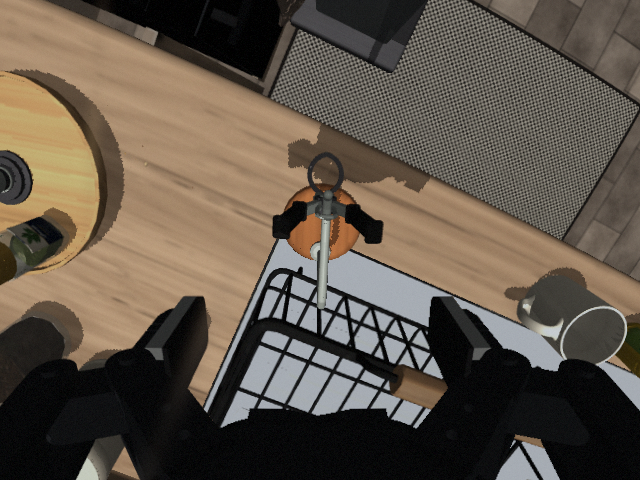

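```bash
python3 - <<'E'
from h import *
s=manip.get_state(); w=cp('wrist'); T=tool(s)
im=cv2.imread('pics/w1.png')[130:330,240:420]; cv2.imwrite('pics/w1z.png',cv2.resize(im,None,fx=3,fy=3,interpolation=cv2.INTER_CUBIC))
r=atz(w,[326,173],.045); ax=np.array([np.cos(np.radians(24.6)),np.sin(np.radians(24.6)),0])
print('ring',r,'grip',r+.02*ax)
l=atz(w,[274,228],.186);q=atz(w,[383,230],.186); print(l,q,(l+q)/2,np.linalg.norm(l-q),np.degrees(np.arctan2(*(q-l)[[1,0]])))
for P in (r+.02*ax,(l+q)/2): print(T.T@(P-s['eef_pos']))
o=manip.outline_of('wrist','pliers'); print([(x['box'],round(x['p'],2)) for x in o])
E
```

```text
ring [0.43848398 0.05283041 0.045     ] grip [0.4566687  0.06115603 0.045     ]
[0.46828947 0.02595084 0.186     ] [0.43993427 0.09129135 0.186     ] [0.45411187 0.0586211  0.186     ] 0.07122779428833038 113.4589369957528
[ 0.23830669  0.00988648 -0.00121501]
[ 0.09728688  0.00838404 -0.0034775 ]
[([272.6, 155.1, 383.3, 241.7], 0.83)]
```

View pics/w1z.png

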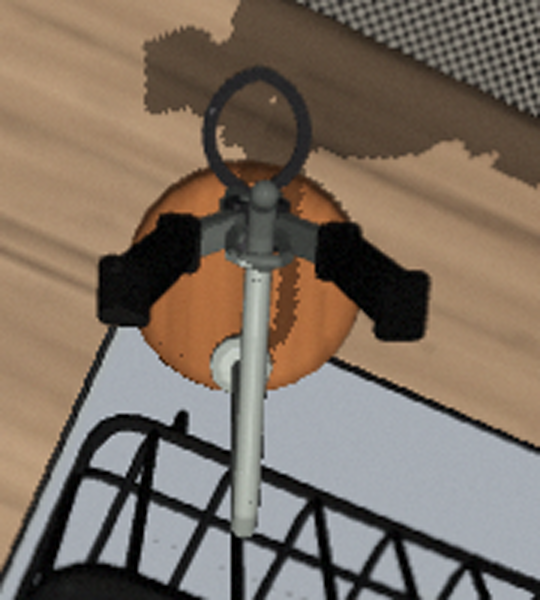

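```bash
python3 - <<'E'
from h import *
print(tri([(cp('scene'),[331,252]),(cp('top'),[279,252])]))
print(tri([(cp('scene'),[342,268]),(cp('top'),[240,270])]))
plan([.4548,.0592,.145],23.8,10)
E
```

```text
(array([0.55892828, 0.05088014, 0.14854917]), [np.float64(1.7), np.float64(1.8)])
(array([0.53445097, 0.15398657, 0.19489028]), [np.float64(0.5), np.float64(0.5)])
p [0.46   0.0523 0.2833] az 24.56 tilt [ 0.0079  0.0016 -1.    ] t 4.4
[{"dp": [0.0138, 0.0008, -0.0002], "yaw": 0.009, "claw": 1}, {"dp": [0.0138, 0.0008, -0.0002], "yaw": 0.009, "claw": 1}, {"dp": [0.0138, 0.0008, -0.0002], "yaw": 0.009, "claw": 1}, {"dp": [0.0138, 0.0008, -0.0002], "yaw": 0.009, "claw": 1}, {"dp": [0.0138, 0.0008, -0.0002], "yaw": 0.009, "claw": 1}, {"dp": [0.0138, 0.0008, -0.0002], "yaw": 0.009, "claw": 1}, {"dp": [0.0138, 0.0008, -0.0002], "yaw": 0.009, "claw": 1}, {"dp": [0.0138, 0.0008, -0.0002], "yaw": 0.009, "claw": 1}, {"dp": [0.0138, 0.0008, -0.0002], "yaw": 0.009, "claw": 1}, {"dp": [0.0138, 0.0008, -0.0002], "yaw": 0.009, "claw": 1}]
```

Request:
jog_arm(motion=[{"dp":[0.008,0.004,-0.001],"yaw":0.05,"claw":1},{"dp":[0.014,0.004,-0.001],"yaw":0.05,"claw":1},{"dp":[0.016,0,0],"yaw":0,"claw":1},{"dp":[0.016,0,0],"yaw":0,"claw":1},{"dp":[0.016,0,0],"yaw":0,"claw":1},{"dp":[0.016,0,0],"yaw":0,"claw":1},{"dp":[0.016,0,0],"yaw":0,"claw":1},{"dp":[0.016,0,0],"yaw":0,"claw":1},{"dp":[0.012,0,0],"yaw":0,"claw":1},{"dp":[0.008,0,0],"yaw":0,"claw":1}])

```text
t: 5.65
eef_pos: [0.4545, 0.0593, 0.134]
orientation: [0.694, -0.145, 0.69, 0.145]
force: [0.2, 0.4, 0.4]
opening: 0.0855
```

```bash
python3 - <<'E'
from h import *
s=manip.get_state(); w=cp('wrist'); im=manip.camera('wrist'); cv2.imwrite('pics/w2.png',im)
print(s['eef_pos'],az(s),s['force'],s['t'])
for i in range(3):
    s=manip.get_state(); print(tool(s)[:,0],s['eef_pos'])
E
```

```text
[0.45450689 0.05932519 0.13404804] 23.69116502591083 [0.19642508 0.36693003 0.35384639] 5.65
[ 0.00424083  0.0015605  -0.99998979] [0.45393304 0.05932607 0.13304279]
[ 0.00424083  0.0015605  -0.99998979] [0.45393304 0.05932607 0.13304279]
[ 0.00424083  0.0015605  -0.99998979] [0.45393304 0.05932607 0.13304279]
```

View pics/w2.png

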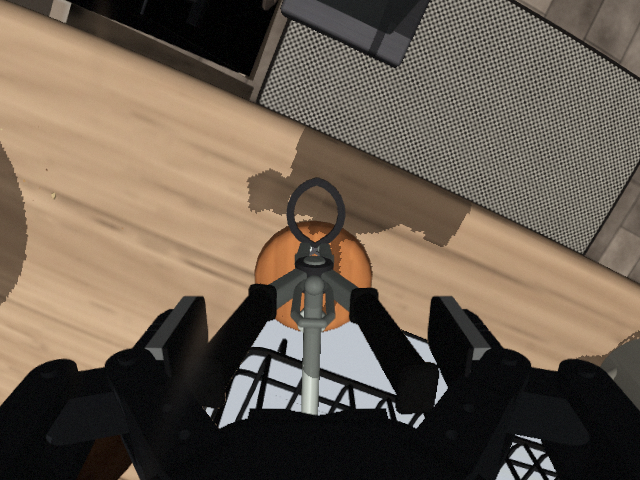

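Request:
jog_arm(motion=[{"dp":[-0.008,0,0],"yaw":0,"claw":1},{"dp":[0,0,0],"yaw":0,"claw":0.8},{"dp":[0,0,0],"yaw":0,"claw":0.7},{"dp":[0,0,0],"yaw":0,"claw":0.6},{"dp":[0,0,0],"yaw":0,"claw":0.5},{"dp":[0,0,0],"yaw":0,"claw":0.4},{"dp":[0,0,0],"yaw":0,"claw":0.3},{"dp":[0,0,0],"yaw":0,"claw":0.2},{"dp":[0,0,0],"yaw":0,"claw":0.2},{"dp":[0,0,0],"yaw":0,"claw":0.2}], grip_force=60)

```text
t: 6.95
eef_pos: [0.4582, 0.0594, 0.1473]
orientation: [0.697, -0.146, 0.687, 0.145]
force: [0.5, -0.5, 3.1]
opening: 0.0369
```

```bash
python3 - <<'E'
from h import *
s=manip.get_state(); w=cp('wrist'); im=manip.camera('wrist'); cv2.imwrite('pics/w3.png',im)
print(s['eef_pos'],az(s),s['force'],s['moment'],s['opening'],tool(s)[:,0])
E
```

```text
[0.45817983 0.05937772 0.14730062] 23.693559676645116 [ 0.54972224 -0.46926326  3.0995389 ] [-0.00720583 -0.10545669  0.00688584] 0.03685721733334151 [ 0.01496812  0.00166624 -0.99988658]
```

View pics/w3.png

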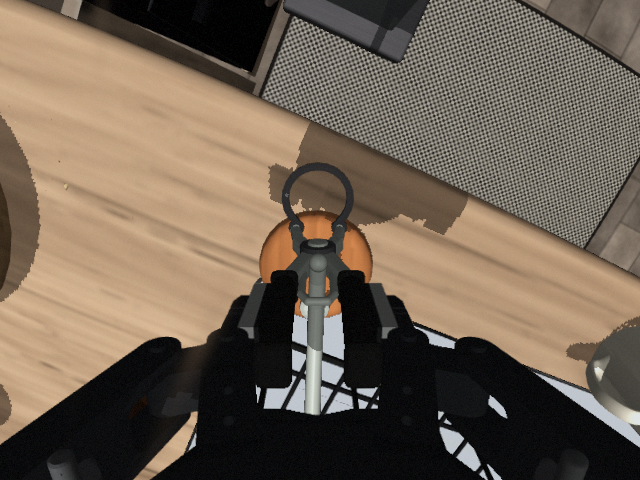

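Request:
jog_arm(motion=[{"dp":[-0.006,0,0],"yaw":0,"claw":0.2},{"dp":[-0.006,0,0],"yaw":0,"claw":0.2},{"dp":[-0.006,0,0],"yaw":0,"claw":0.2},{"dp":[0,0,0],"yaw":0,"claw":0.2},{"dp":[0,0,0],"yaw":0,"claw":0.2},{"dp":[0,0,0],"yaw":0,"claw":0.2},{"dp":[0,0,0],"yaw":0,"claw":0.2},{"dp":[0,0,0],"yaw":0,"claw":0.2},{"dp":[0,0,0],"yaw":0,"claw":0.2},{"dp":[0,0,0],"yaw":0,"claw":0.2}])

```text
t: 8.25
eef_pos: [0.4561, 0.0593, 0.1644]
orientation: [0.696, -0.145, 0.688, 0.145]
force: [0.0, 0.1, -1.5]
opening: 0.0368
```

```bash
python3 - <<'E'
from h import *
s=manip.get_state()
print(s['eef_pos'],az(s),s['force'],s['moment'],s['opening'],tool(s)[:,0],s['joints'])
for n,b in [("wrist",(220,140,420,420)),("scene",(320,200,400,300)),("top",(250,250,330,320))]:
    im=manip.camera(n); x0,y0,x1,y1=b; c=im[y0:y1,x0:x1]; f=min(800/c.shape[1],600/c.shape[0]); cv2.imwrite(f"pics/{n}4z.png",cv2.resize(c,None,fx=f,fy=f,interpolation=cv2.INTER_CUBIC)); print(f)
E
```

```text
[0.45610339 0.05928231 0.16444834] 23.69589615187026 [ 0.00204846  0.08976695 -1.49350138] [-0.02418827 -0.04969965 -0.03377818] 0.03675760837281427 [ 0.01037563  0.00151341 -0.99994503] [ 1.66308567e-02 -2.28037989e-01  1.95778416e+00  1.36011414e-03
  1.40144707e+00 -1.96794507e+00]
2.142857142857143
6.0
8.571428571428571
```

View pics/wrist4z.png

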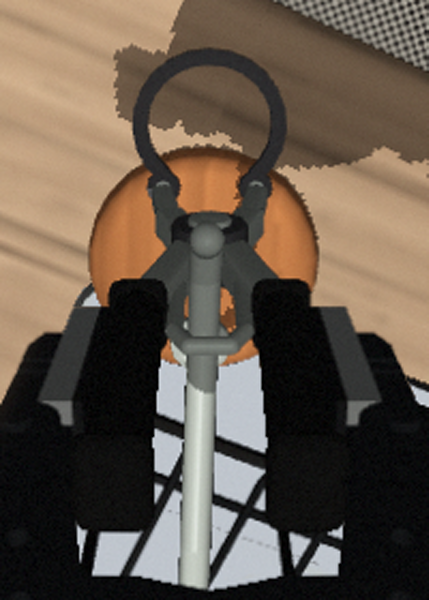

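View pics/scene4z.png

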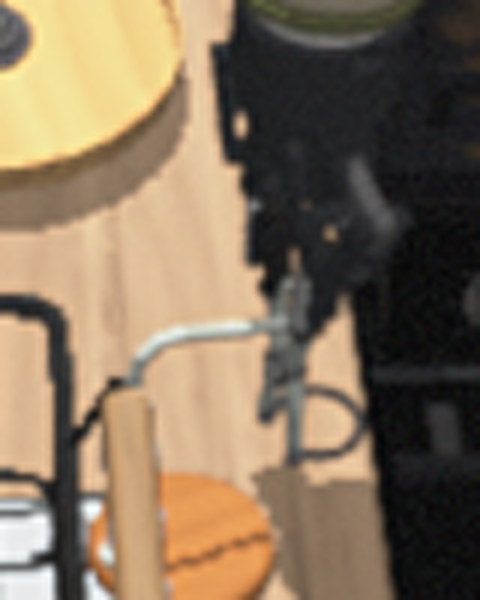

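Request:
jog_arm(motion=[{"dp":[-0.003,0,0],"yaw":0,"claw":0.2},{"dp":[0,0,-0.003],"yaw":0,"claw":0.2},{"dp":[0,0,-0.004],"yaw":0,"claw":0.2},{"dp":[0,0,-0.004],"yaw":0,"claw":0.2},{"dp":[0,0,-0.005],"yaw":0,"claw":0.2},{"dp":[0,0,-0.005],"yaw":0,"claw":0.2},{"dp":[0,0,-0.005],"yaw":0,"claw":0.2},{"dp":[0,0,-0.006],"yaw":0,"claw":0.2},{"dp":[0,0,-0.006],"yaw":0,"claw":0.2},{"dp":[0,0,-0.006],"yaw":0,"claw":0.2}])

```text
t: 9.65
eef_pos: [0.4129, 0.0403, 0.1672]
orientation: [0.696, -0.145, 0.688, 0.145]
force: [0.5, 0.7, -1.6]
opening: 0.0371
```

```bash
python3 - <<'E'
from h import *
s=manip.get_state()
print(s['eef_pos'],az(s),s['force'],s['moment'],s['opening'],tool(s)[:,0],s['joints'])
im=manip.camera('wrist'); cv2.imwrite("pics/w5.png",im)
E
```

```text
[0.41288238 0.04034209 0.16723868] 23.700282538929592 [ 0.51570189  0.66404807 -1.62611141] [-0.00125407  0.00901042  0.03137244] 0.03709495298005436 [ 0.01028883  0.00138045 -0.99994612] [-2.78111983e-02 -3.70146388e-01  2.06607033e+00  1.68140620e-03
  1.43542225e+00 -2.01245955e+00]
```

View pics/w5.png

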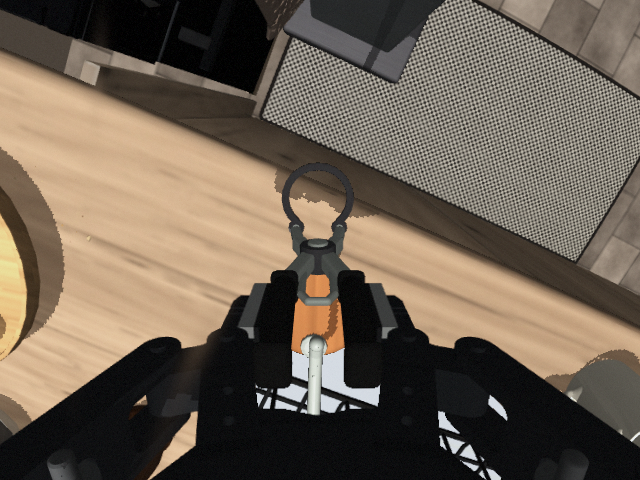

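```bash
cat >> h.py <<'E'
def ringfit(im,c,s,guess,ro=.0225,ri=.018,arc=(100,440),x0=None,tiltfree=False,dbg=None,thr=None):
    """fit ring centre in tool frame; angles measured in tool (y,z) plane; arc excluded near pliers (+z dir = 90deg)"""
    g=cv2.GaussianBlur(cv2.cvtColor(im,cv2.COLOR_BGR2GRAY),(0,0),0.7).astype(np.float32)
    T=tool(s); p=np.array(s['eef_pos'])
    th=np.radians(np.arange(arc[0],arc[1],4.))
    def pts(X,r): return p+(T@(np.array(X)[:,None]+np.vstack([0*th,r*np.cos(th),r*np.sin(th)]))).T
    X=np.array(guess,float)
    def samp(X,r):
        q=proj(c,pts(X,r)).astype(np.float32); return cv2.remap(g,q[:,0][None],q[:,1][None],cv2.INTER_CUBIC)[0]
    for it in range(6):
        # measure edges: radial offsets
        off=np.arange(-.004,.0041,.0002); obs=[]
        for r,sg in ((ro,1),(ri,-1)):
            P=np.array([samp(X,r+o) for o in off]) # nOff x nTh
            G=sg*np.gradient(P,axis=0)
            k=G[1:-1].argmax(0)+1
            ok=(G.max(0)>4)&(k>1)&(k<len(off)-2)
            obs.append((r,off[k],ok))
        def res(D):
            out=[]
            for r,o,ok in obs:
                q1=proj(c,pts(X,0)) if 0 else None
                y=np.array(X)[:,None]+np.vstack([0*th,(r+o)*np.cos(th),(r+o)*np.sin(th)])
                Q=proj(c,p+(T@y).T)
                yy=np.array(D)[:,None]+np.vstack([0*th,r*np.cos(th),r*np.sin(th)])
                Q2=proj(c,p+(T@yy).T)
                y0=np.array(X)[:,None]+np.vstack([0*th,(r+o+.001)*np.cos(th),(r+o+.001)*np.sin(th)])
                n=proj(c,p+(T@y0).T)-Q; n/=np.linalg.norm(n,axis=1)[:,None]
                out.append(((Q2-Q)*n).sum(1)[ok])
            return np.concatenate(out)
        f=least_squares(res,X,loss='soft_l1',f_scale=.5); X=f.x
    if dbg:
        v=im.copy()
        for r in (ro,ri):
            for q in proj(c,pts(X,r)): cv2.circle(v,(int(round(q[0])),int(round(q[1]))),0,(0,0,255),-1)
        cv2.imwrite(dbg,v)
    return X,np.sqrt(np.mean(f.fun**2)),len(f.fun)
E
python3 - <<'E'
from h import *
s=manip.get_state(); c=cp('wrist'); im=cv2.imread('pics/w5.png')
for g in ([.1,0,-.02],[.095,0,-.018],[.105,0,-.022]): print(ringfit(im,c,s,g,arc=(140,400),dbg='pics/w5f.png'))
v=cv2.imread('pics/w5f.png')[130:280,240:400]; cv2.imwrite('pics/w5fz.png',cv2.resize(v,None,fx=4,fy=4,interpolation=cv2.INTER_NEAREST))
E
```

```text
(array([ 0.09394931,  0.00104476, -0.024717  ]), np.float64(0.6675226774276914), 70)
(array([ 0.09378226,  0.00105816, -0.02476217]), np.float64(0.6244357554154045), 68)
(array([ 0.09383435,  0.00104197, -0.02475757]), np.float64(0.609807131021097), 69)
```

View pics/w5fz.png

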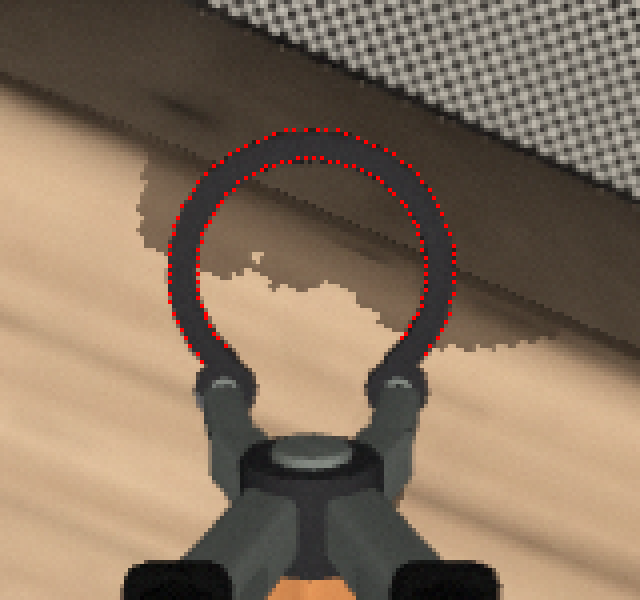

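```bash
python3 - <<'E'
from h import *
s=manip.get_state()
plan([.42,-.03,.25],23.7,4,claw=.2)
s2=dict(s); s2['eef_pos']=np.array([.42,-.03,.25])
plan([.553,-.268,.23],0,24,claw=.2,s=s2,spin=-191.7)
E
```

```text
p [0.4124 0.0401 0.1671] az 23.7 tilt [ 0.0097  0.0012 -1.    ] t 9.7
[{"dp": [-0.0207, -0.0168, -0.0053], "yaw": -0.0, "claw": 0.2}, {"dp": [-0.0207, -0.0168, -0.0053], "yaw": -0.0, "claw": 0.2}, {"dp": [-0.0207, -0.0168, -0.0053], "yaw": -0.0, "claw": 0.2}, {"dp": [-0.0207, -0.0168, -0.0053], "yaw": -0.0, "claw": 0.2}]
p [ 0.42 -0.03  0.25] az 23.7 tilt [ 0.0097  0.0012 -1.    ] t 9.7
[{"dp": [0.0008, -0.0113, 0.0011], "yaw": 0.998, "claw": 0.2}, {"dp": [0.0008, -0.011, 0.0026], "yaw": 0.998, "claw": 0.2}, {"dp": [0.0008, -0.0106, 0.0042], "yaw": 0.998, "claw": 0.2}, {"dp": [0.0008, -0.0099, 0.0056], "yaw": 0.998, "claw": 0.2}, {"dp": [0.0008, -0.009, 0.0069], "yaw": 0.998, "claw": 0.2}, {"dp": [0.0008, -0.008, 0.0081], "yaw": 0.998, "claw": 0.2}, {"dp": [0.0008, -0.0068, 0.0091], "yaw": 0.998, "claw": 0.2}, {"dp": [0.0008, -0.0054, 0.01], "yaw": 0.998, "claw": 0.2}, {"dp": [0.0008, -0.004, 0.0106], "yaw": 0.998, "claw": 0.2}, {"dp": [0.0008, -0.0025, 0.0111], "yaw": 0.998, "claw": 0.2}, {"dp": [0.0008, -0.0009, 0.0113], "yaw": 0.998, "claw": 0.2}, {"dp": [0.0008, 0.0007, 0.0113], "yaw": 0.998, "claw": 0.2}, {"dp": [0.0008, 0.0022, 0.0111], "yaw": 0.998, "claw": 0.2}, {"dp": [0.0008, 0.0038, 0.0107], "yaw": 0.998, "claw": 0.2}, {"dp": [0.0008, 0.0052, 0.0101], "yaw": 0.998, "claw": 0.2}, {"dp": [0.0008, 0.0066, 0.0093], "yaw": 0.998, "claw": 0.2}, {"dp": [0.0008, 0.0078, 0.0083], "yaw": 0.998, "claw": 0.2}, {"dp": [0.0008, 0.0089, 0.0071], "yaw": 0.998, "claw": 0.2}, {"dp": [0.0008, 0.0098, 0.0058], "yaw": 0.998, "claw": 0.2}, {"dp": [0.0008, 0.0105, 0.0044], "yaw": 0.998, "claw": 0.2}, {"dp": [0.0008, 0.011, 0.0029], "yaw": 0.998, "claw": 0.2}, {"dp": [0.0008, 0.0113, 0.0013], "yaw": 0.998, "claw": 0.2}, {"dp": [0.0008, 0.0114, -0.0002], "yaw": 0.998, "claw": 0.2}, {"dp": [0.0008, 0.0112, -0.0018], "yaw": 0.998, "claw": 0.2}]
```

Request:
jog_arm(motion=[{"dp":[-0.02,-0.012,-0.005],"yaw":0,"claw":0.2},{"dp":[-0.021,-0.017,-0.005],"yaw":0,"claw":0.2},{"dp":[-0.021,-0.017,-0.005],"yaw":0,"claw":0.2},{"dp":[-0.021,-0.017,-0.003],"yaw":0.3,"claw":0.2},{"dp":[0,-0.012,0.001],"yaw":0.6,"claw":0.2},{"dp":[0,-0.011,0.002],"yaw":1,"claw":0.2},{"dp":[0,-0.011,0.003],"yaw":1,"claw":0.2},{"dp":[0,-0.01,0.005],"yaw":1,"claw":0.2},{"dp":[0,-0.009,0.006],"yaw":1,"claw":0.2},{"dp":[0,-0.009,0.007],"yaw":1,"claw":0.2}])

```text
t: 10.95
eef_pos: [0.4489, -0.0906, 0.2534]
orientation: [0.694, 0.154, 0.687, -0.151]
force: [-0.7, -0.2, -1.5]
opening: 0.0373
```

```bash
python3 - <<'E'
from h import *
s=manip.get_state(); print(s['force'],s['joints'],s['opening'])
a=az(s); plan([.553,-.268,.23],0,18,claw=.2,spin=-168-a)
E
```

```text
[-0.7446753  -0.18436588 -1.46108119] [-0.31452839 -0.28296781  1.84060673  0.0042227   1.57343029 -1.45028318] 0.037319911558051665
p [ 0.4489 -0.0906  0.2534] az -24.93 tilt [ 1.130e-02  8.000e-04 -9.999e-01] t 10.95
[{"dp": [0.0013, -0.0065, 0.0094], "yaw": 0.994, "claw": 0.2}, {"dp": [0.0013, -0.0051, 0.0102], "yaw": 0.994, "claw": 0.2}, {"dp": [0.0013, -0.0037, 0.0108], "yaw": 0.994, "claw": 0.2}, {"dp": [0.0013, -0.0021, 0.0112], "yaw": 0.994, "claw": 0.2}, {"dp": [0.0013, -0.0006, 0.0114], "yaw": 0.994, "claw": 0.2}, {"dp": [0.0013, 0.001, 0.0114], "yaw": 0.994, "claw": 0.2}, {"dp": [0.0013, 0.0026, 0.0111], "yaw": 0.994, "claw": 0.2}, {"dp": [0.0013, 0.0041, 0.0107], "yaw": 0.994, "claw": 0.2}, {"dp": [0.0013, 0.0055, 0.01], "yaw": 0.994, "claw": 0.2}, {"dp": [0.0013, 0.0069, 0.0091], "yaw": 0.994, "claw": 0.2}, {"dp": [0.0013, 0.0081, 0.0081], "yaw": 0.994, "claw": 0.2}, {"dp": [0.0013, 0.0091, 0.0069], "yaw": 0.994, "claw": 0.2}, {"dp": [0.0013, 0.01, 0.0056], "yaw": 0.994, "claw": 0.2}, {"dp": [0.0013, 0.0106, 0.0042], "yaw": 0.994, "claw": 0.2}, {"dp": [0.0013, 0.0111, 0.0026], "yaw": 0.994, "claw": 0.2}, {"dp": [0.0013, 0.0114, 0.0011], "yaw": 0.994, "claw": 0.2}, {"dp": [0.0013, 0.0114, -0.0005], "yaw": 0.994, "claw": 0.2}, {"dp": [0.0013, 0.0112, -0.0021], "yaw": 0.994, "claw": 0.2}]
```

Request:
jog_arm(motion=[{"dp":[0,-0.006,0.009],"yaw":1,"claw":0.2},{"dp":[0,-0.005,0.01],"yaw":1,"claw":0.2},{"dp":[0,-0.004,0.011],"yaw":1,"claw":0.2},{"dp":[0,-0.002,0.011],"yaw":1,"claw":0.2},{"dp":[0,-0.001,0.011],"yaw":1,"claw":0.2},{"dp":[0,0.001,0.011],"yaw":1,"claw":0.2},{"dp":[0,0.003,0.011],"yaw":1,"claw":0.2},{"dp":[0,0.004,0.01],"yaw":1,"claw":0.2},{"dp":[0,0.005,0.01],"yaw":1,"claw":0.2},{"dp":[0,0.007,0.009],"yaw":1,"claw":0.2}])

```text
t: 12.2
eef_pos: [0.5037, -0.1919, 0.2532]
orientation: [0.419, 0.574, 0.415, -0.568]
force: [0.7, 0.4, -1.2]
opening: 0.0369
```

```bash
python3 - <<'E'
from h import *
s=manip.get_state(); print(s['force'],s['joints'],s['opening'])
a=az(s); plan([.553,-.268,.235],0,8,claw=.2,spin=-168-a)
E
```

```text
[ 0.69735871  0.38891334 -1.17592278] [-0.46320601 -0.05230344  1.63602349  0.00587959  1.54932328 -0.15469906] 0.036855375687215
p [ 0.5037 -0.1919  0.2532] az -107.68 tilt [ 0.0103  0.0014 -0.9999] t 12.2
[{"dp": [0.0023, 0.0088, 0.0072], "yaw": 0.942, "claw": 0.2}, {"dp": [0.0023, 0.0096, 0.006], "yaw": 0.942, "claw": 0.2}, {"dp": [0.0023, 0.0103, 0.0047], "yaw": 0.942, "claw": 0.2}, {"dp": [0.0023, 0.0108, 0.0033], "yaw": 0.942, "claw": 0.2}, {"dp": [0.0023, 0.0112, 0.0018], "yaw": 0.942, "claw": 0.2}, {"dp": [0.0023, 0.0113, 0.0003], "yaw": 0.942, "claw": 0.2}, {"dp": [0.0023, 0.0113, -0.0012], "yaw": 0.942, "claw": 0.2}, {"dp": [0.0023, 0.011, -0.0026], "yaw": 0.942, "claw": 0.2}]
```

Request:
jog_arm(motion=[{"dp":[0.002,0.009,0.007],"yaw":0.95,"claw":0.2},{"dp":[0.002,0.01,0.006],"yaw":0.95,"claw":0.2},{"dp":[0.002,0.01,0.005],"yaw":0.95,"claw":0.2},{"dp":[0.002,0.011,0.003],"yaw":0.95,"claw":0.2},{"dp":[0.002,0.011,0.002],"yaw":0.95,"claw":0.2},{"dp":[0.002,0.011,0],"yaw":0.95,"claw":0.2},{"dp":[0.002,0.011,-0.001],"yaw":0.95,"claw":0.2},{"dp":[0.002,0.01,-0.003],"yaw":0.9,"claw":0.2},{"dp":[0,0,0],"yaw":0,"claw":0.2},{"dp":[0,0,0],"yaw":0,"claw":0.2}])

```text
t: 13.45
eef_pos: [0.5521, -0.2702, 0.235]
orientation: [0.061, 0.707, 0.062, -0.702]
force: [0.1, 1.2, -1.0]
opening: 0.0373
```

```bash
python3 - <<'E'
from h import *
s=manip.get_state(); print(s['eef_pos'],az(s),tool(s)[:,0],s['force'],s['joints'],s['opening'],s['t'])
for n in ['wrist','scene','top']:
    im=manip.camera(n); cv2.imwrite(f'pics/{n}6.png',im)
    for t in ['groove','ring_centre']: print(n,t,[(np.round(x['position'],1).tolist(),round(x['p'],2)) for x in manip.pinpoint(n,t)])
    if n!='wrist':
        x0,y0,x1,y1=dict(scene=(270,160,370,240),top=(330,170,430,250))[n]; cv2.imwrite(f'pics/{n}6z.png',cv2.resize(im[y0:y1,x0:x1],None,fx=7,fy=7,interpolation=cv2.INTER_CUBIC))
E
```

```text
[ 0.55213047 -0.27023388  0.23502179] -170.02331507960267 [ 0.00728606  0.00334293 -0.99996787] [ 0.13008453  1.21086222 -0.9669059 ] [-0.54249567  0.16341697  1.44518466  0.00663056  1.52847776  0.85390122] 0.037340931969544196 13.45
wrist groove [([315.8, 172.4], 0.82)]
wrist ring_centre [([372.5, 100.8], 0.24)]
scene groove [([316.7, 203.7], 0.57)]
scene ring_centre [([316.6, 181.1], 0.49)]
top groove [([388.7, 220.1], 0.67), ([294.0, 216.3], 0.56), ([384.3, 228.4], 0.37)]
top ring_centre [([287.8, 293.0], 0.74), ([393.0, 214.5], 0.55)]
```

View pics/wrist6.png

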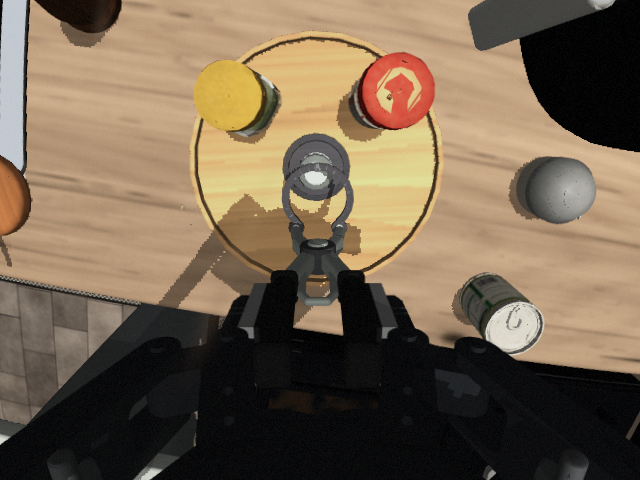

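View pics/scene6z.png

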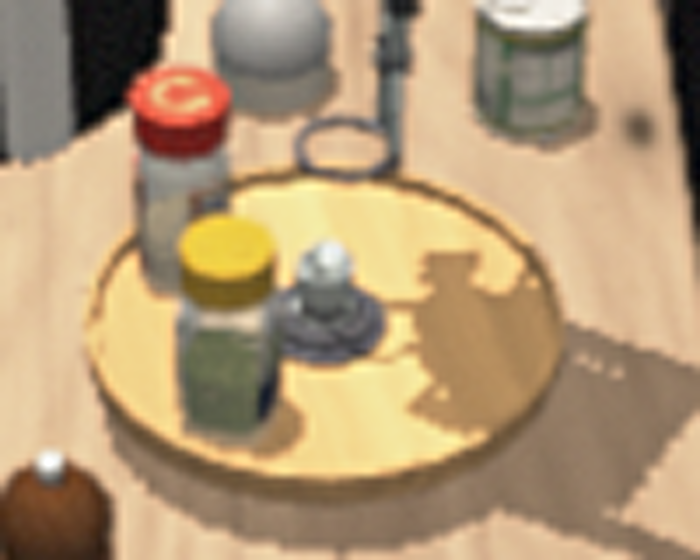

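View pics/top6z.png

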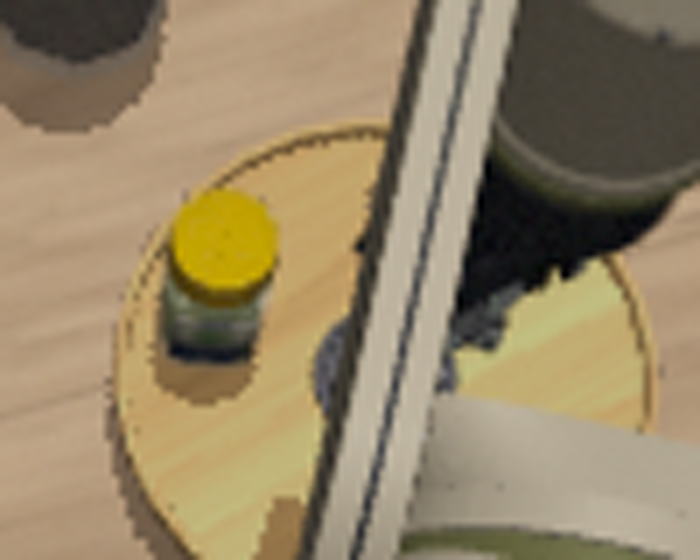

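```bash
python3 - <<'E'
from h import *
s=manip.get_state(); c=cp('wrist'); im=cv2.imread('pics/wrist6.png'); T=tool(s); p=np.array(s['eef_pos'])
from scipy.optimize import least_squares
g=cv2.GaussianBlur(cv2.cvtColor(im,cv2.COLOR_BGR2GRAY),(0,0),0.7).astype(np.float32)
X,e,n=ringfit(im,c,s,[.094,.001,-.0247],arc=(140,400),dbg='pics/w6f.png'); print('ring tool',X,e,n,'world',p+T@X)
h0=T.T@(np.array([.583,-.261,.046])-p)
import itertools
# hub: only outer edge
import h
H,e,n=ringfit(im,c,s,h0,ro=.024,ri=.024,arc=(170,370)); print('hub both',p+T@H,e)
px=manip.pinpoint('wrist','groove')
print('groove@.052',atz(c,[315.8,172.4],.052))
v=cv2.imread('pics/w6f.png')
th=np.linspace(0,2*np.pi,90)
for ctr,r in ((p+T@H,.024),(p+T@H+[0,0,-.001],.112)):
    for q in proj(c,np.array(ctr)+np.c_[r*np.cos(th),r*np.sin(th),0*th]): cv2.circle(v,(int(round(q[0])),int(round(q[1]))),0,(0,255,0) if r<.05 else (255,0,0),-1)
cv2.imwrite('pics/w6fz.png',cv2.resize(v[20:300,180:460],None,fx=2.1,fy=2.1,interpolation=cv2.INTER_NEAREST))
E
```

```text
ring tool [ 0.09361916 -0.00130785 -0.02536608] 1.4643175415310308 101 world [ 0.57781299 -0.26447004  0.14183814]
hub both [ 0.58661676 -0.26198109  0.10213954] 2.3908886647079752
groove@.052 [ 0.58237724 -0.26212717  0.052     ]
```

View pics/w6fz.png

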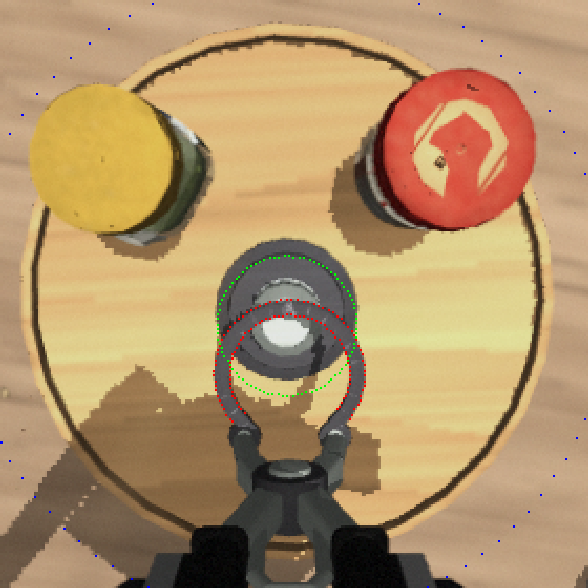

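```bash
cat >> h.py <<'E'
def circfit(im,c,ctr,r0,z,arc,sg=1,span=.005,fixr=None,thr=4):
    """world-level circle; edges sg=+1 bright outside. arc in world azimuth deg. returns cx,cy,r"""
    g=cv2.GaussianBlur(cv2.cvtColor(im,cv2.COLOR_BGR2GRAY),(0,0),0.7).astype(np.float32)
    th=np.radians(np.arange(*arc,3.)); x=np.array([ctr[0],ctr[1],r0],float)
    off=np.arange(-span,span,.0002)
    for it in range(6):
        P=[]
        for o in off:
            q=proj(c,np.c_[x[0]+(x[2]+o)*np.cos(th),x[1]+(x[2]+o)*np.sin(th),0*th+z]).astype(np.float32)
            P.append(cv2.remap(g,q[:,0][None],q[:,1][None],cv2.INTER_CUBIC)[0])
        G=sg*np.gradient(np.array(P),axis=0); k=G[1:-1].argmax(0)+1
        ok=(G.max(0)>thr)&(k>1)&(k<len(off)-2); rr=x[2]+off[k]
        X=np.c_[x[0]+rr*np.cos(th),x[1]+rr*np.sin(th)][ok]
        f=least_squares(lambda y:np.hypot(X[:,0]-y[0],X[:,1]-y[1])-(fixr or y[2]),x,loss='soft_l1',f_scale=.0005); x=f.x
        if fixr: x[2]=fixr
    return x.round(4),np.std(f.fun)*1000,ok.sum()
E
python3 - <<'E'
from h import *
s=manip.get_state(); c=cp('wrist'); im=cv2.imread('pics/wrist6.png')
for r0,sg,z in ((.029,1,.04),(.029,1,.038),(.112,1,.045),(.105,-1,.045)):
    for span in (.003,.006): print(r0,circfit(im,c,(.583,-.2615),r0,z,(-85,65) if r0<.05 else (-180,180),sg,span))
cc=cv2.resize(im[125:215,270:365],None,fx=6.6,fy=6.6,interpolation=cv2.INTER_CUBIC); cv2.imwrite('pics/w6c.png',cc)
E
```

```text
0.029 (array([ 0.5854, -0.2616,  0.0296]), np.float64(0.21414743825372237), np.int64(50))
0.029 (array([ 0.5853, -0.2616,  0.0297]), np.float64(0.21981160376884304), np.int64(50))
0.029 (array([ 0.585 , -0.2616,  0.0299]), np.float64(0.23180196153259608), np.int64(50))
0.029 (array([ 0.585 , -0.2616,  0.0299]), np.float64(0.20623773763255523), np.int64(50))
0.112 (array([ 0.5853, -0.2615,  0.1064]), np.float64(0.29646071266401064), np.int64(91))
0.112 (array([ 0.5852, -0.2615,  0.1064]), np.float64(0.8931491145716105), np.int64(93))
0.105 (array([ 0.5859, -0.2613,  0.1033]), np.float64(0.5302872373322692), np.int64(93))
0.105 (array([ 0.586 , -0.2613,  0.1033]), np.float64(1.131910166831507), np.int64(98))
```

View pics/w6c.png

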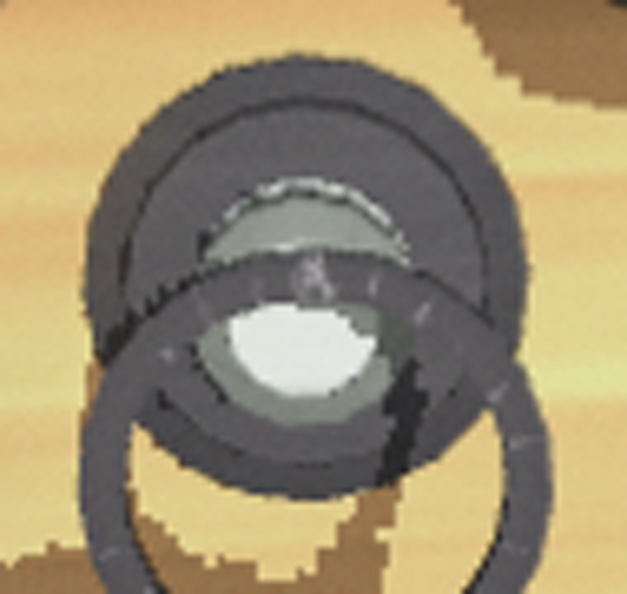

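```bash
python3 - <<'E'
from h import *
s=manip.get_state(); c=cp('wrist'); im=cv2.imread('pics/wrist6.png')
th=np.linspace(0,2*np.pi,180)
v=cv2.resize(im,None,fx=3,fy=3,interpolation=cv2.INTER_CUBIC)
for r,z,col in ((.112,.045,(255,0,0)),(.024,.046,(0,255,0)),(.014,.08-.007,(0,0,255)),(.009,.08,(255,0,255))):
    q=proj(c,np.c_[.5855+r*np.cos(th),-.2615+r*np.sin(th),0*th+z]); print(r,q.min(0),q.max(0))
    for u in q: cv2.circle(v,tuple(int(round(t)) for t in (u*3+1)),1,col,-1)
cv2.imwrite('pics/w6d.png',cv2.resize(v[60:900,540:1360],None,fx=.7,fy=.7,interpolation=cv2.INTER_AREA)); 
cv2.imwrite('pics/w6e.png',v[375:660,810:1100])
E
```

```text
0.112 [187.60665174  28.74516942] [444.16626846 286.66289517]
0.024 [287.99239464 139.53922827] [343.46187518 195.18916694]
0.014 [297.90223269 153.89900536] [333.04695266 189.07832116]
0.009 [303.84711137 161.1461236 ] [326.95684823 184.26285603]
```

View pics/w6d.png

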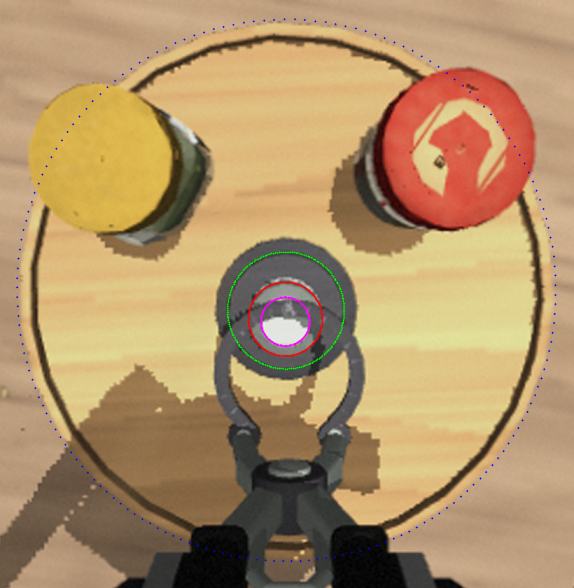

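View pics/w6e.png

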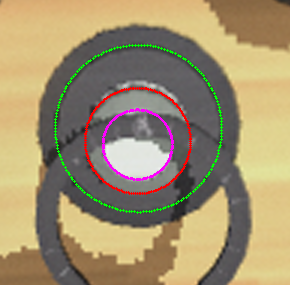

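```bash
python3 - <<'E'
from h import *
s=manip.get_state(); S=cp('scene'); T=tool(s); p=np.array(s['eef_pos']); im=cv2.imread('pics/scene6.png')
th=np.linspace(0,2*np.pi,120)
def circ(ctr,r): return proj(S,np.array(ctr)+np.c_[r*np.cos(th),r*np.sin(th),0*th])
x0,y0,f=285,165,12
for name,d in (('a',.095),('b',.101)):
    v=cv2.resize(im[165:215,285:350],None,fx=f,fy=f,interpolation=cv2.INTER_CUBIC)
    w=p+T@np.array([d,0,-.0245])
    for ctr,r,col in ((w,.0225,(0,0,255)),(w,.018,(0,0,255)),((.5855,-.2615,.08),.009,(255,0,255)),((.5855,-.2615,.039),.0297,(0,255,0)),((.5855,-.2615,.046),.024,(0,255,255))):
        for q in circ(ctr,r): cv2.circle(v,(int((q[0]-x0+.5)*f),int((q[1]-y0+.5)*f)),1,col,-1)
    cv2.imwrite(f'pics/s6{name}.png',v); print(w)
E
```

```text
[ 0.57717251 -0.26593561  0.14039697]
[ 0.57721855 -0.26591764  0.13439717]
```

View pics/s6a.png

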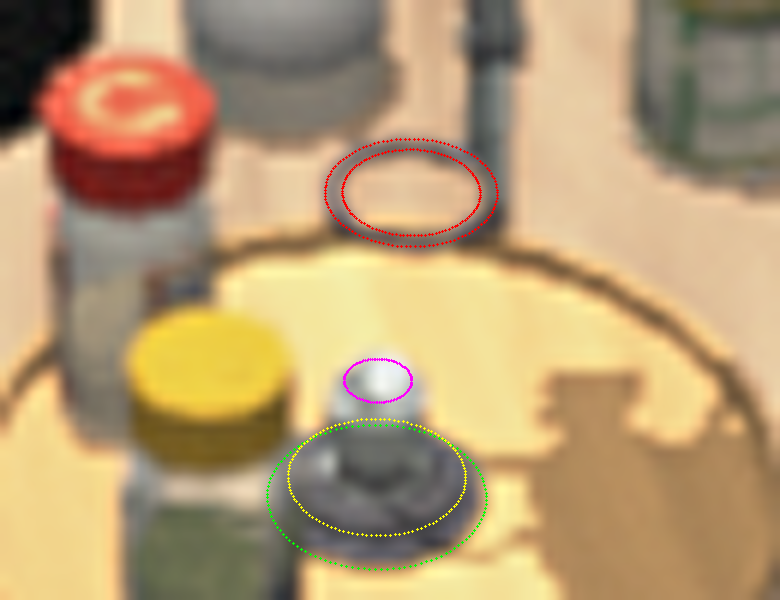

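View pics/s6b.png

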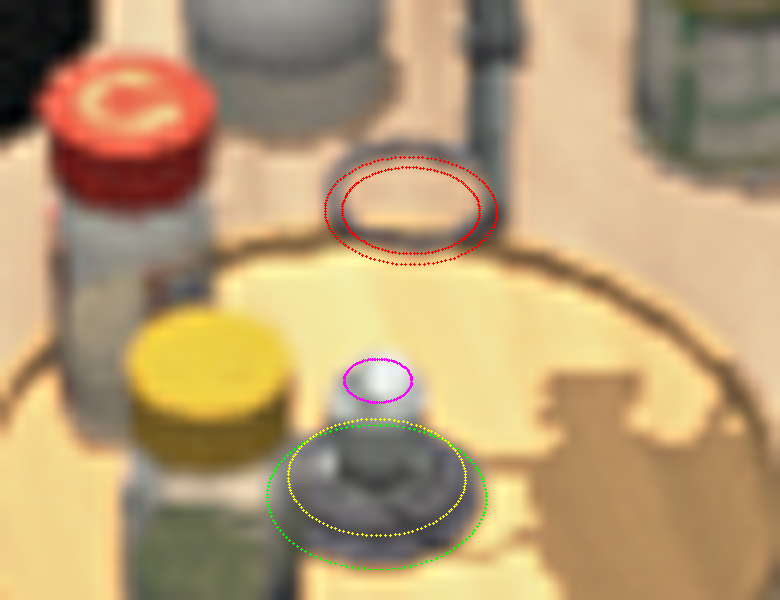

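```bash
cat >> h.py <<'E'
RT=np.array([.0955,.001,-.0245])
def todelta(target):
    s=manip.get_state(); T=tool(s); p=np.array(s['eef_pos']); r=p+T@RT
    d=T.T@(np.array(target)-r); print('t',s['t'],'ring',r.round(4),'tool delta',d.round(4),'az',az(s).round(1),'tilt',T[:,0].round(4),'F',s['force'].round(1))
E
python3 -c "
from h import *
todelta([.585,-.2615,.098])"
```

```text
t 13.95 ring [ 0.5773 -0.2669  0.1399] tool delta [ 0.042  -0.004  -0.0081] az -170.2 tilt [ 0.0077  0.003  -1.    ] F [ 0.   0.2 -2.3]
```

Request:
jog_arm(motion=[{"dp":[0,-0.002,-0.003],"yaw":0,"claw":0.2},{"dp":[0.004,-0.002,-0.003],"yaw":0,"claw":0.2},{"dp":[0.006,0,-0.002],"yaw":0,"claw":0.2},{"dp":[0.008,0,0],"yaw":0,"claw":0.2},{"dp":[0.008,0,0],"yaw":0,"claw":0.2},{"dp":[0.008,0,0],"yaw":0,"claw":0.2},{"dp":[0.006,0,0],"yaw":0,"claw":0.2},{"dp":[0.002,0,0],"yaw":0,"claw":0.2},{"dp":[0,0,0],"yaw":0,"claw":0.2},{"dp":[0,0,0],"yaw":0,"claw":0.2}])

```text
t: 15.2
eef_pos: [0.5599, -0.2643, 0.1893]
orientation: [0.06, 0.707, 0.062, -0.702]
force: [-0.1, 0.5, -2.6]
opening: 0.0368
```

```bash
cat > look.py <<'E'
import sys
from h import *
k=sys.argv[1]; RT[:]=RT
s=manip.get_state(); c=cp('wrist'); im=manip.camera('wrist'); im2=manip.camera('scene'); S=cp('scene')
cv2.imwrite(f'pics/w{k}.png',im); cv2.imwrite(f'pics/s{k}.png',im2)
todelta([.585,-.2615,.0525])
T=tool(s); p=np.array(s['eef_pos']); r=p+T@RT; th=np.linspace(0,2*np.pi,120)
def draw(v,c,x0,y0,f,sets):
    for ctr,rr,col in sets:
        for q in proj(c,np.array(ctr)+np.c_[rr*np.cos(th),rr*np.sin(th),0*th]): cv2.circle(v,(int((q[0]-x0+.5)*f),int((q[1]-y0+.5)*f)),0,col,-1)
sp=np.array([.585,-.2615])
sets=[(r,.0225,(0,0,255)),(r,.018,(0,0,255)),((*sp,.08),.009,(255,0,255)),((*sp,.073),.014,(255,0,0)),((*sp,.039),.0297,(0,255,0))]
v=cv2.resize(im[120:250,260:380],None,fx=5,fy=5,interpolation=cv2.INTER_CUBIC); raw=v.copy(); draw(v,c,260,120,5,sets); 
vs=cv2.resize(im2[165:215,290:345],None,fx=10,fy=10,interpolation=cv2.INTER_CUBIC); r2=vs.copy(); draw(vs,S,290,165,10,sets)
cv2.imwrite(f'pics/w{k}z.png',cv2.resize(np.hstack([raw,v]),None,fx=.66,fy=.66,interpolation=cv2.INTER_AREA)); cv2.imwrite(f'pics/s{k}z.png',cv2.resize(np.hstack([r2,vs]),None,fx=.72,fy=.72,interpolation=cv2.INTER_AREA))
E
python3 look.py 7
```

```text
t 15.3 ring [ 0.585  -0.2608  0.0941] tool delta [0.0416 0.0008 0.0004] az -170.2 tilt [ 0.0066  0.0037 -1.    ] F [-1.  -0.1 -1.9]
```

View pics/w7z.png

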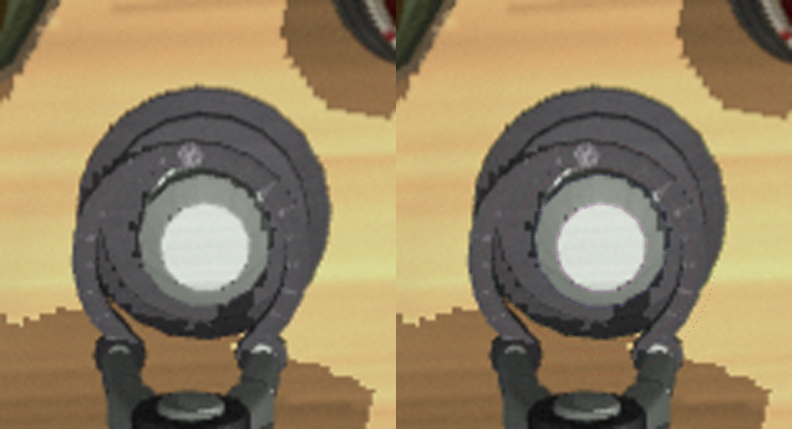

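View pics/s7z.png

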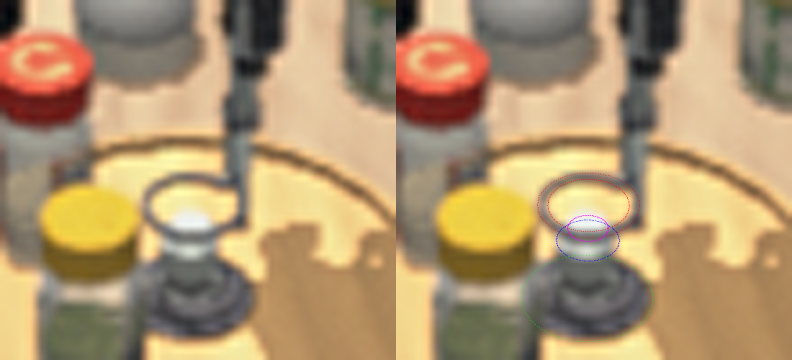

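```bash
python3 - <<'E'
from h import *
s=manip.get_state(); c=cp('wrist'); T=tool(s); p=np.array(s['eef_pos']); im=cv2.imread('pics/w7.png')
for y in (0,.001,.003): print(proj(c,p+T@np.array([.0955,y,-.0245])))
print(proj(c,[[.585,-.2615,z] for z in (.08,.094,.039)]))
print(circfit(im,c,(.585,-.2615),.009,.08,(-180,180),-1,.003))
print(circfit(im,c,(.585,-.2615),.014,.073,(-150,150),-1,.003))
print(circfit(im,c,(.585,-.2615),.0297,.039,(-120,30),1,.003))
# ring outer: left side only + top right: world azimuth
X,e,n=ringfit(im,c,s,RT,arc=(140,230)); print(X,e,n)
r=p+T@RT
print('outer',circfit(im,c,r[:2],.0225,r[2]+.0015,(20,140),1,.003,fixr=.0225),r)
E
```

```text
[[319.31204736 198.84403441]]
[[320.89194738 198.84428543]]
[[324.05170004 198.84507702]]
[[321.81521482 194.87729099]
 [321.97567843 198.92498496]
 [321.42968149 185.16372211]]
(array([ 0.5852, -0.2614,  0.0089]), np.float64(0.16450414167809932), np.int64(120))
(array([ 0.585 , -0.2611,  0.0135]), np.float64(0.44427537688376195), np.int64(99))
(array([ 0.5847, -0.261 ,  0.0302]), np.float64(0.26841281924629806), np.int64(50))
[-0.05007953  0.01312789 -0.05142076] 5.303996190808143 44
outer (array([ 0.5866, -0.2577,  0.0225]), np.float64(0.9246305521969035), np.int64(39)) [ 0.58495189 -0.2608112   0.09409644]
```

```bash
python3 - <<'E'
from h import *
s=manip.get_state(); c=cp('wrist'); T=tool(s); p=np.array(s['eef_pos'])
o,d=ray(c,[317.4,232.5]); Rc=cv2.Rodrigues(np.array(c['rvec']))[0]
print('cam in tool',T.T@(o-p)); print((Rc@T).round(4))
im=cv2.imread('pics/w5.png')
# fit the ring in w5 with the present rigid geometry (same tool->cam)
for g in ([.095,-.0005,-.0245],[.1,-.001,-.022]): print(ringfit(im,c,s,g,arc=(140,400)))
E
```

```text
cam in tool [-0.14144964 -0.00085569 -0.072768  ]
[[ 1.400e-03  1.000e+00  2.000e-04]
 [-2.853e-01  2.000e-04  9.584e-01]
 [ 9.584e-01 -1.400e-03  2.853e-01]]
(array([ 0.09387846, -0.00127667, -0.02538138]), np.float64(0.6221383743176426), 70)
(array([ 0.09374722, -0.00128271, -0.02544286]), np.float64(0.6140930014160998), 69)
```

```bash
sed -i 's/^RT=.*/RT=np.array([.0952,-.0013,-.0252])/' h.py; python3 -c "
from h import *
todelta([.5852,-.2613,.0525])"
```

```text
t 15.3 ring [ 0.5852 -0.2584  0.0944] tool delta [0.0419 0.0029 0.0008] az -170.2 tilt [ 0.0066  0.0037 -1.    ] F [-1.  -0.1 -1.9]
```

Request:
jog_arm(motion=[{"dp":[0,0.0013,0.0003],"yaw":0,"claw":0.2},{"dp":[0,0.0013,0.0003],"yaw":0,"claw":0.2},{"dp":[0.002,0,0],"yaw":0,"claw":0.2},{"dp":[0.004,0,0],"yaw":0,"claw":0.2},{"dp":[0.004,0,0],"yaw":0,"claw":0.2},{"dp":[0.004,0,0],"yaw":0,"claw":0.2},{"dp":[0.003,0,0],"yaw":0,"claw":0.2},{"dp":[0.001,0,0],"yaw":0,"claw":0.2},{"dp":[0,0,0],"yaw":0,"claw":0.2},{"dp":[0,0,0],"yaw":0,"claw":0.2}])

```text
t: 16.55
eef_pos: [0.56, -0.2671, 0.1702]
orientation: [0.06, 0.707, 0.062, -0.702]
force: [-0.2, 0.8, -1.3]
opening: 0.0369
```

```bash
sed -i "s/fx=.66,fy=.66,interpolation=cv2.INTER_AREA/fx=.66,fy=.66,interpolation=cv2.INTER_NEAREST/; s/fx=.72,fy=.72,interpolation=cv2.INTER_AREA/fx=.72,fy=.72,interpolation=cv2.INTER_NEAREST/" look.py; sed -i "s/,0,col,-1/,1,col,-1/; s/sp=np.array.*/sp=np.array([.5852,-.2613])/" look.py; python3 look.py 8
```

```text
t 16.65 ring [ 0.5853 -0.2613  0.0753] tool delta [0.0228 0.0002 0.0005] az -170.2 tilt [ 0.0068  0.0035 -1.    ] F [ 0.   0.8 -2. ]
```

View pics/w8z.png

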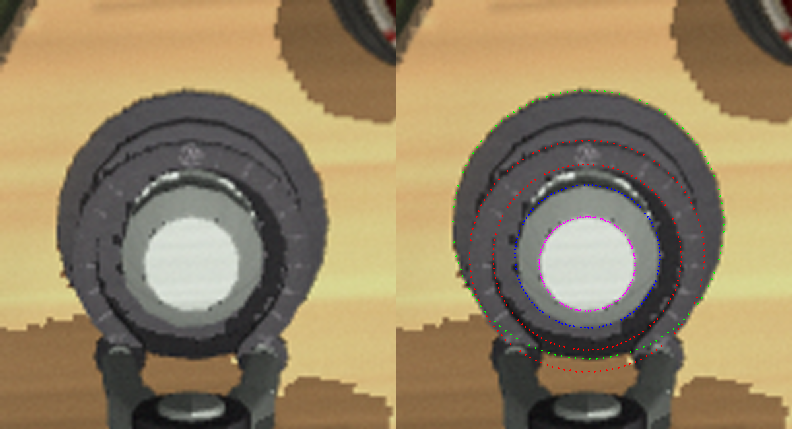

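View pics/s8z.png

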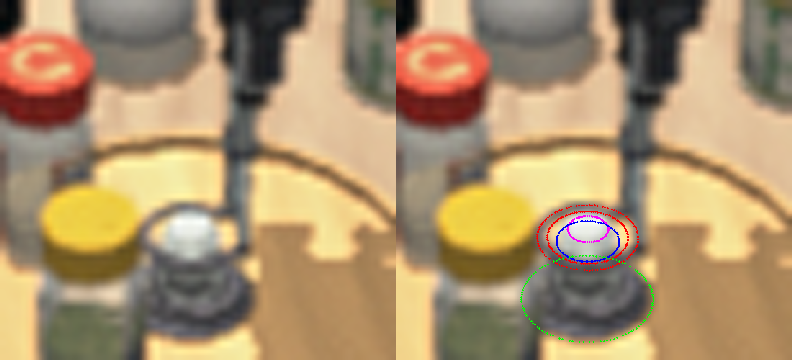

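Request:
jog_arm(motion=[{"dp":[0.001,0,0.0003],"yaw":0,"claw":0.2},{"dp":[0.002,0,0.0002],"yaw":0,"claw":0.2},{"dp":[0.002,0,0],"yaw":0,"claw":0.2},{"dp":[0.002,0,0],"yaw":0,"claw":0.2},{"dp":[0.002,0,0],"yaw":0,"claw":0.2},{"dp":[0.002,0,0],"yaw":0,"claw":0.2},{"dp":[0.002,0,0],"yaw":0,"claw":0.2},{"dp":[0.001,0,0],"yaw":0,"claw":0.2},{"dp":[0,0,0],"yaw":0,"claw":0.2},{"dp":[0,0,0],"yaw":0,"claw":0.2}])

```text
t: 17.9
eef_pos: [0.5596, -0.2672, 0.1553]
orientation: [0.06, 0.707, 0.062, -0.702]
force: [0.4, 0.1, -1.2]
opening: 0.0368
```

```bash
python3 look.py 9
```

```text
t 18.0 ring [ 0.5849 -0.2613  0.0603] tool delta [ 0.0078  0.0002 -0.    ] az -170.2 tilt [ 0.0069  0.0035 -1.    ] F [ 0.2  0.1 -2.4]
```

View pics/w9z.png

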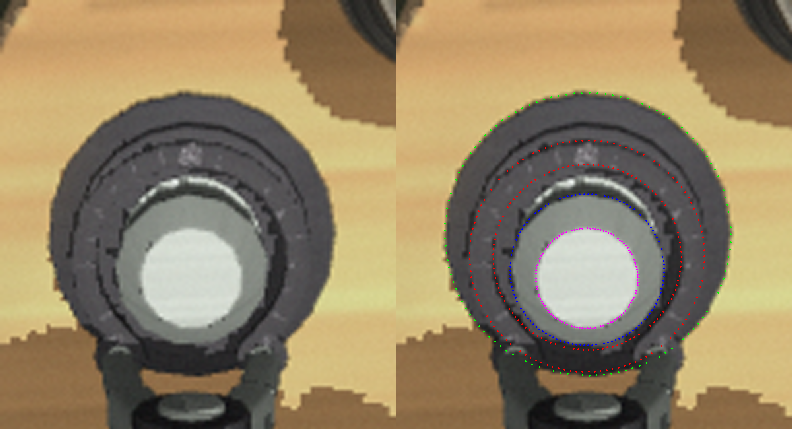

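View pics/s9z.png

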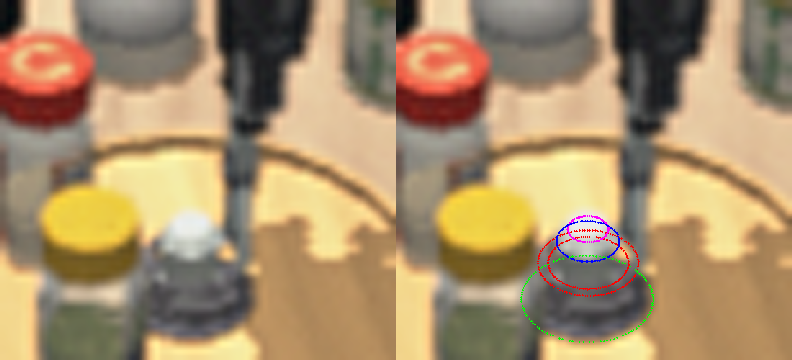

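Request:
jog_arm(motion=[{"dp":[0.0015,0,0],"yaw":0,"claw":0.2},{"dp":[0.0015,0,0],"yaw":0,"claw":0.2},{"dp":[0.0015,0,0],"yaw":0,"claw":0.2},{"dp":[0.0015,0,0],"yaw":0,"claw":0.2},{"dp":[0.001,0,0],"yaw":0,"claw":0.2},{"dp":[0,0,0],"yaw":0,"claw":0.2},{"dp":[0,0,0],"yaw":0,"claw":0.2},{"dp":[0,0,0],"yaw":0,"claw":0.2},{"dp":[0,0,0],"yaw":0,"claw":0.2},{"dp":[0,0,0],"yaw":0,"claw":0.2}])

```text
t: 19.25
eef_pos: [0.5598, -0.2672, 0.148]
orientation: [0.06, 0.707, 0.062, -0.702]
force: [-0.3, 0.1, -1.4]
opening: 0.0368
```

```bash
python3 look.py 10; python3 - <<'E'
from h import *
im=cv2.imread('pics/s10.png'); c=im[170:212,292:342]; cv2.imwrite('pics/s10y.png',cv2.resize(c,None,fx=14,fy=14,interpolation=cv2.INTER_CUBIC))
im=cv2.imread('pics/w10.png'); c=im[140:245,262:378]; cv2.imwrite('pics/w10y.png',cv2.resize(c,None,fx=5.7,fy=5.7,interpolation=cv2.INTER_CUBIC))
E
```

```text
t 19.35 ring [ 0.5851 -0.2614  0.053 ] tool delta [0.0005 0.0001 0.0001] az -170.2 tilt [ 0.0071  0.0034 -1.    ] F [-0.5 -0.5 -2.5]
```

View pics/w10z.png

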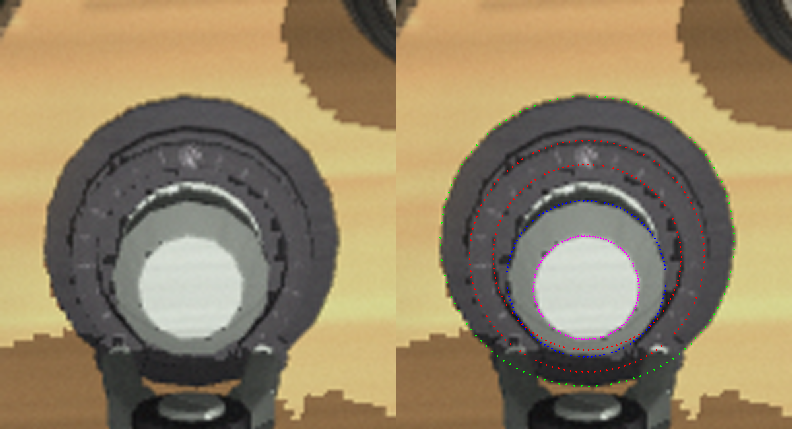

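View pics/s10y.png

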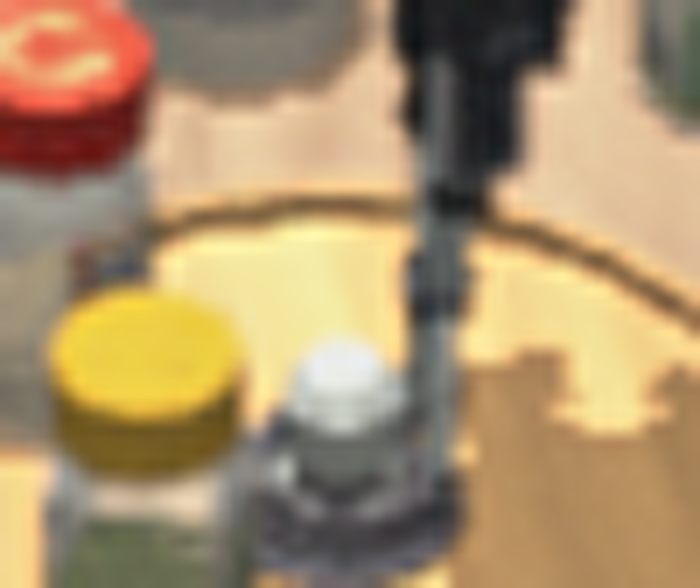

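View pics/w10y.png

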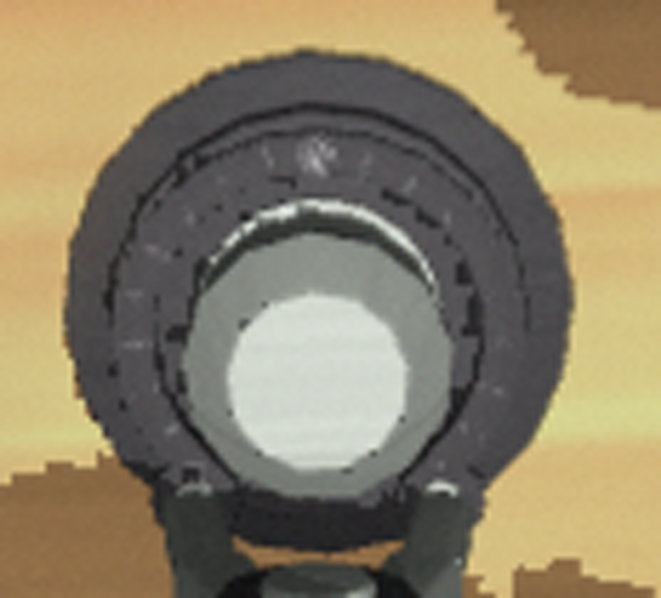

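```bash
python3 - <<'E'
from h import *
s=manip.get_state(); print(s['opening'],s['force'].round(1),s['qd'].round(3)); todelta([.5852,-.2613,.0525])
print(manip.hand_in()); todelta([.5852,-.2613,.0525])
E
```

```text
0.03692994193832701 [-0.5 -0.5 -2.5] [-0.    -0.    -0.    -0.001 -0.002  0.   ]
t 19.35 ring [ 0.5851 -0.2614  0.053 ] tool delta [ 0.0005 -0.     -0.0001] az -170.2 tilt [ 0.0071  0.0034 -1.    ] F [-0.5 -0.5 -2.5]
the job is handed in; nothing more can be done
None
the job is handed in; nothing more can be done
```

I handed the job in at 19.35 s. The arm is still holding the spread ring around the spindle, level with the groove.

**What I did:** I gripped the handles at 60 N and squeezed them to their stop while the pliers still hung on the hook. That is earlier than your order, because gripping them at all squeezes them. I then raised the loop about 20 mm, took it off toward the hook's tip, turned the pliers so the gripper stayed on the side away from the jars, and lowered the ring over the spindle.

**Last checks:**
- **Position:** The ring centre measured (0.5851, −0.2614, 0.053) m. The spindle axis is at (0.5852, −0.2613) m and the groove at 0.052 m, so the ring is about 0.15 mm off centre and 1 mm high.
- **Clearance:** In the wrist picture the gaps between ring and spindle looked equal on the left and right. The force reading showed only the weight of the pliers, with no sign of contact.
- **Spread:** The gripper opening was 37 mm and the ring looked round. The 40 mm stop is slightly wider; I took the difference to be the rubber compressing.
- **Surroundings:** The jars were standing on the tray in the last pictures. I did not check the mug, mill and tin again.

**What disagreed or stayed uncertain:**
- **Height:** Working from where the pliers hung put the ring 5–6 mm lower in the gripper than the wrist camera did. The scene camera agreed with the wrist camera to about 1 mm, and the ring's size against the hub also supported it, so I used the cameras.
- **Sideways calibration:** The wrist camera's calibration moved about 2 mm sideways between poses, so I aligned the ring to the spindle within the same picture.
- **Tilt:** The tool leans about 0.5°. I did not measure the pliers' own tilt separately and estimate it at no more than about 1.3°.

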